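# Lock the mitre trimmer's crank with its pin and keeper

### The arm

A 6-joint arm with a two-finger parallel gripper is mounted at the origin on the work surface. World frame = base frame: x ahead of the robot, y to its left, z up, the work surface at z = 0. Lengths are in m, angles in rad, forces in N, time in s.
With the tool pointing down it reaches from about 0.35 to 0.975 m from the base axis. Payload 4.9 kg.
Tool frame: the origin (TCP) lies midway between the tips of the shut fingers; the grasp point (between the pads) lies 19 mm behind it; x points along the fingers, y is the direction in which the jaws open and shut, and the axes are right-handed (so a half turn about x gives the same grasp; the last joint's range is limited). The gripper opens to 85 mm and grips with 20 to 120 N. Pads are 22 mm wide; open, the fingers measure 114 mm over their backs; the gripper's body (76 mm by 85 mm) begins 54 mm behind the grasp point. The pads swing forward as they close: fully open they stand 13 mm farther back than shut.
Start: joints at [-1.309, 0.053, 1.613, -0, 1.476, -0.119], TCP at [0.232, -0.58, 0.201] pointing down, gripper open.
Joint ranges: [-3.01, 3.01], [-1.01, 2.22], [0.06, 2.58], [-1.02, 4.17], [0.09, 2.62], [-3.14, 3.14]. Speed limits (rad/s): [2.57, 2.57, 3.14, 3.14, 3.14, 3.14].

### API

Orientations are given as a rotation vector (axis times angle).
In Python, from station import ctrl gives the robot as it stands.
- The arm moves only by the shell command python3 -m handwheel 'ROWS' [FORCE]. ROWS is JSON, a list of rows, each a list of 3 entries, a list of its own where there are three numbers: the finger opening in m, from 0 to 0.0854, then the shift along the tool's x, y, z in m, then the turn, a rotation vector about the tool's x, y, z in degrees. In form: [[claw, [dx, dy, dz], [ax, ay, az]], ...]. A call has 1 to 10 rows; each row shifts and turns the commanded pose from where the row before left it, along the tool's axes as they then stand; what a row does not reach is not made up. A row lasts 1/12 s, in which the tool goes at most 41.7 mm and 7.16 degrees, less where a joint would pass 70% of its speed; a pose out of reach is approached as far as the arm can. A call with a gripper value outside its range is refused whole. The fingers move at their own pace and stop on an object; FORCE is the grip in N (left out, the last holds). Time passes only in rows, so rows that do not move let the fingers close. It gives the time, the measured TCP pose, the force and the opening at its end, in the units of the state.
- ctrl.get_obs(): the state, without advancing time (a new reading comes with each control period).
- ctrl.get_image(name): name is "side" or "top"; returns the picture (400x640x3 uint8, red, green, blue); there is no depth.
- ctrl.camera_params(name): a dict with "vertical_fov" (degrees; the focal length in pixels is half the picture's height over the tangent of half this angle, whatever the lens; pixels are square), "cx", "cy" (the principal point, pixels), "D" ([k1, k2, p1, p2, k3] as OpenCV has them; the pictures are not rectified), "rvec" (rotation vector, rad) and "tvec" (3), from world to camera coordinates, as OpenCV has them. Camera axes: x right, y down, z forward; pixel columns grow to the right and rows downward; lengths in m; the calibration is good to about 2 mm. A picture is of the moment at which its call begins. camera_params takes no time and is no camera call.
- ctrl.finish_job(): hands the job in, once; it reports no verdict.
Trained networks look in the newest picture that a camera, given by its name, has taken for a name from the list of things; names that differ only in an ending like _2 or _b are one class to them, and where a whole thing is asked for, a point or a joint stands for the part that bears it (a point fixed in the world has none). Each returns a list of dicts, best first, with "score" (0 to 1); they miss things now and then, are a little off and sometimes report something else, mostly with a low value. They report only what shows in the picture. A call takes as long as a camera call. They do not tell look-alikes from the thing itself.
- ctrl.look_for(thing, camera): "box" ([centre column, centre row, width, height] in pixels, round what is visible of it).
- ctrl.silhouettes(thing, camera): "mask" (400x640 bool, what is visible of it) and "box" ([centre column, centre row, width, height] in pixels, round what is visible of it).
- ctrl.tip_of(thing, camera): "centre" ([row, column] in pixels: a listed point, or the origin of a listed thing).
The state is a dict: "t": time; "q": joint angles; "dq": joint speeds; "effort": joint torques, N m; "tool_pos": TCP position; "tool_rot": TCP orientation; "contact_force": force on the tool from outside, world axes, zero at the start; "wrist_torque": the same for the moment, N m; "opening": finger opening in m.
Only numpy, scipy, OpenCV 4.12 (cv2) and the standard library are available. Lean on these libraries where they do the work, as an engineer would, in place of code of your own. Each camera call takes 0.05 s, during which the arm holds its last target.

### The job

Make the mitre trimmer safe for a blade change: press the crank handle down until it rests on its stop post, so that the hole in the wheel lines up with the hole in the lock bracket, then push the loose pin along its channel through both holes until its head is fully home against the bracket. Last, swing the keeper bar fully round so that it lies across behind the pin's head. Leave the other things on the bench where they are.

Things in the scene. Friction and masses are not known exactly. Their poses are not given: they have to be found in the camera images.
- trimmer: Grey cast trimmer, bolted down. Origin on the bench (z=0) below the crank wheel's middle plane; its axes x, y, z (z up, yaw -0.3 to 0.3 rad) serve for all 'trimmer' coordinates here, in mm. Machine bed, up to 130 high, at y 45 to 265, x -160 to 220. The lock bracket stands before the wheel on its -y side; the pin's axis is the line x=0, z=185 along y.
- hub (a point): Centre of the crank wheel, trimmer (0, 0, 110). The wheel is upright in the plane y=0, axis along y, rim 204 over all and 16 thick, top at z 212. Its 13 mm lock hole, in a 12 mm thick web, is 75 mm from the axis and straight above it when the wheel is at its stop.
- shoulder (a point): Outer end of the bracket's channel on the pin's axis, trimmer (0, -80, 185), axes as the trimmer's; the underside of the pin's head meets it when home. From here inward (+y) an open-topped shank channel 11.8 wide, 28 over all, walls 6 above the axis, then at y -20 to -10 a cheek with a 12 mm hole. Outward to y -156 a shelf 28 wide, top 11 below the axis, on which the head slides.
- handle (a point): Point on the crank handle's axis, 60 mm out (-y) from the wheel's middle plane. The handle is a wooden bar 22 in diameter along y, 16 to 86 mm out, 80 mm from the wheel's axis. At the stop this point is at trimmer (-75, -60, 137), above a 14 mm square stop post (top z 126, x -75, y -28); it starts higher, nearer the wheel's top.
- wheel (a joint): Crank wheel angle, rad: 0 at the stop (holes in line), negative before it; starts at -0.70 to -0.35. Grows as the handle goes down towards the robot (-x): at value q the handle lies at 2.793 rad + q about the hub, measured from trimmer +x towards +z. Friction about 0.25 N m; stays where it is left.
- pin_head (a point): Loose steel pin: centre of its head's outer flat face. Lies level along y, tip to +y (this point's y axis). Head 22 in diameter, 12 thick; shank 10 in diameter, 92 long, last 8 tapering to 5. Starts 36 to 62 mm short of home. Home: this point at trimmer y -92, 12 outside the shoulder point. About 90 g, slides easily: push the head's face along y.
- keeper (a joint): Keeper bar angle, rad, a level swing about an upright pivot: at 0 the bar points straight out along trimmer -y; grows as its end swings towards -x; 1.571 is the stop, the bar then lying along -x, 3 mm behind the head of a pin that is home. Starts at -0.5 to 0.1. Friction about 0.05 N m, stays where left. It cannot close unless the pin is home.
- pivot (a point): Pivot of the keeper at the bar's mid height, trimmer (38, -98, 188). The bar is steel, 6 mm thick, 12 mm high (z 182 to 194) and reaches 62 mm from the pivot.
- wedge_a: Bystander: stepped steel wedge shim 90 x 30 x 17 mm, on the bench; origin under its middle.
- wedge_b: Bystander: second such wedge shim.
- moulding: Bystander: gold moulding corner, L-shaped, legs 136 mm, 20 mm high; origin at its corner, underside.
- oil_can: Bystander: green oil can, 68 mm in diameter, spout up to 168 mm; origin under its middle.
- mallet: Bystander: turned beech mallet standing on its head, 88 mm in diameter, 220 mm high; origin under its middle.
- square: Bystander: try square lying flat, stock 110 mm, blade 160 mm; origin under the stock's middle.
- glue: Bystander: amber glue jar 56 mm in diameter, 110 mm high; origin under its middle.
Things that resemble listed ones, but are neither listed nor needed, are in the scene too. What is shaped like the part that bears pin_head but green or yellow is not meant.

How it is judged:
By the outcome, as a careful person would: the job done as asked, in the order asked, and still so for the second after the job is handed in, with the robot touching nothing.
It also fails if it takes over 53 s, if anything falls off the work surface, if the arm or the gripper's body presses on something with over 40 N, if the wrist force passes 120 N, or if a joint passes its speed limit or range.

## Working session

There is one attempt and no reset: what is moved stays moved. The work goes in short steps, Python scripts to look and compute and a shell command to move; the robot and the scene stay as the last step left them, time stands still between calls to the robot, and variables do not carry over. Pictures are saved under pics/ and viewed, and the job is handed in when it is done.

```bash
mkdir -p pics; ls
python3 - <<'E'
from station import ctrl
import cv2
o=ctrl.get_obs();print(o)
for n in("side","top"):
    im=ctrl.get_image(n);cv2.imwrite(f"pics/{n}0.png",im[:,:,::-1]);print(n,ctrl.camera_params(n))
E
```

```text
pics
{'t': 0.0, 'q': array([-1.30899943e+00,  5.33515768e-02,  1.61432288e+00, -1.02501692e-05,
        1.47601900e+00, -1.18999919e-01]), 'dq': array([-0.00164532,  0.00040847,  0.00028885,  0.00012232,  0.0003781 ,
       -0.00068921]), 'effort': array([-5.11965281e-04, -3.93688238e+01, -3.70175672e+01, -9.79650622e-05,
        7.12157664e-03,  8.62424713e-06]), 'tool_pos': array([ 0.23210182, -0.57954717,  0.20014912]), 'tool_rot': array([ 2.0136928 ,  0.39028579, -2.01402104]), 'contact_force': array([ 0.23952197, -0.04800263,  0.39125439]), 'wrist_torque': array([0.01833415, 0.02682387, 0.00297317]), 'opening': 0.08546235365386792}
side {'vertical_fov': 43.1919733472481, 'cx': 321.29515461062994, 'cy': 198.9756887698394, 'D': array([-0.10508527,  0.        ,  0.        ,  0.        ,  0.        ]), 'rvec': array([-0.04556405,  2.77511028, -1.46671802]), 'tvec': array([0.51168966, 0.28039732, 1.3627658 ])}
top {'vertical_fov': 48.11789922875896, 'cx': 316.10916839241105, 'cy': 196.10492333150214, 'D': array([-0.01125097,  0.        ,  0.        ,  0.        ,  0.        ]), 'rvec': array([ 2.18968945, -2.1823169 ,  0.07998238]), 'tvec': array([-0.25863862,  0.55194754,  1.19246963])}
```

View pics/side0.png

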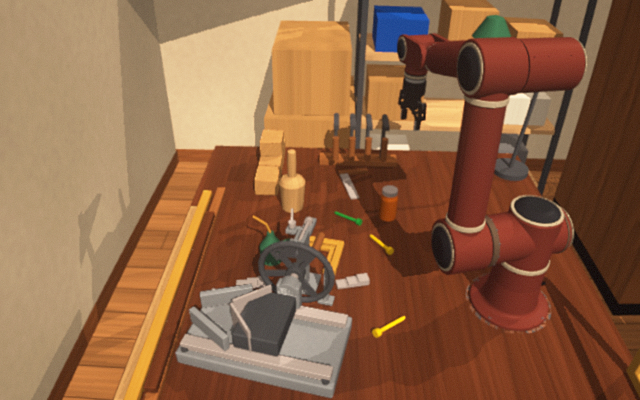

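View pics/top0.png

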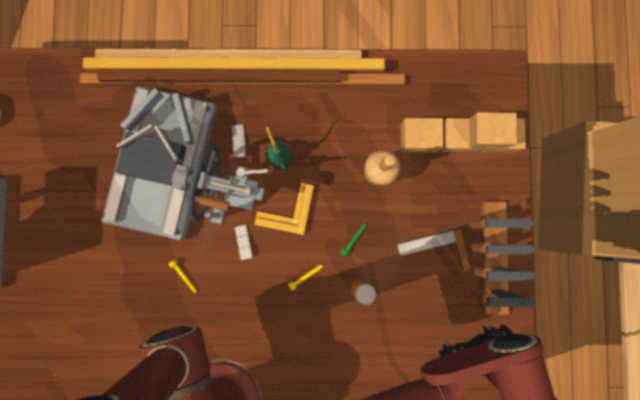

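```bash
cat > h.py <<'E'
import numpy as np,cv2
from station import ctrl
def cam(n):
    p=ctrl.camera_params(n);f=200/np.tan(np.radians(p["vertical_fov"]/2))
    K=np.array([[f,0,p["cx"]],[0,f,p["cy"]],[0,0,1]])
    return K,np.array(p["D"],float),np.array(p["rvec"],float),np.array(p["tvec"],float)
C={n:cam(n) for n in("side","top")}
def proj(n,P):
    K,D,r,t=C[n];return cv2.projectPoints(np.array(P,float).reshape(-1,1,3),r,t,K,D)[0].reshape(-1,2)
def ray(n,uv):
    K,D,r,t=C[n];R=cv2.Rodrigues(r)[0]
    a=cv2.undistortPoints(np.array(uv,float).reshape(1,1,2),K,D).ravel()
    d=R.T@np.array([a[0],a[1],1]);return -R.T@t,d/np.linalg.norm(d)
def onz(n,uv,z):
    o,d=ray(n,uv);return o+d*(z-o[2])/d[2]
def tri(us,ut):
    A=[];b=[]
    for n,u in(("side",us),("top",ut)):
        o,d=ray(n,u);M=np.eye(3)-np.outer(d,d);A.append(M);b.append(M@o)
    return np.linalg.lstsq(np.vstack(A),np.hstack(b),rcond=None)[0]
E
python3 - <<'E'
from h import *
for n in("side","top"):
    for th in("hub","handle","shoulder","pivot","pin_head","trimmer"):
        r=ctrl.tip_of(th,n)
        print(n,th,[(round(x["score"],2),np.round(x["centre"][::-1],1)) for x in r[:3]])
s=cv2.imread("pics/side0.png")[170:400,160:400];cv2.imwrite("pics/s0c.png",cv2.resize(s,None,fx=3,fy=2.6,interpolation=2))
s=cv2.imread("pics/top0.png")[120:250,140:300];cv2.imwrite("pics/t0c.png",cv2.resize(s,None,fx=4.5,fy=4.5,interpolation=2))
E
```

```text
side hub [(0.89, array([293.7, 266.7]))]
side handle []
side shoulder [(0.98, array([302.2, 233.6]))]
side pivot [(0.97, array([293.2, 222.4]))]
side pin_head [(0.63, array([393.3, 250. ])), (0.63, array([369.2, 329. ])), (0.61, array([359.2, 220.9]))]
side trimmer [(0.67, array([297.5, 300.8])), (0.3, array([272.7, 259.6]))]
top hub [(0.91, array([203.4, 180.9]))]
top handle [(0.63, array([218.9, 204.6]))]
top shoulder [(0.78, array([230.9, 184. ]))]
top pivot [(0.68, array([240.5, 168.8]))]
top pin_head [(0.72, array([250.7, 187.7])), (0.71, array([175.2, 264. ])), (0.61, array([289.7, 286.4]))]
top trimmer [(0.86, array([215.4, 186.1])), (0.44, array([218.9, 203.4]))]
```

```bash
ls pics
```

```text
s0c.png
side0.png
t0c.png
top0.png
```

View pics/t0c.png

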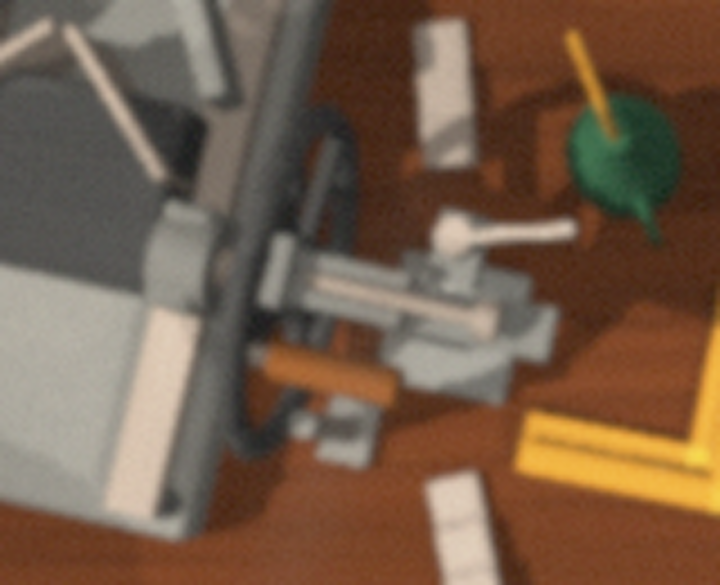

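View pics/s0c.png

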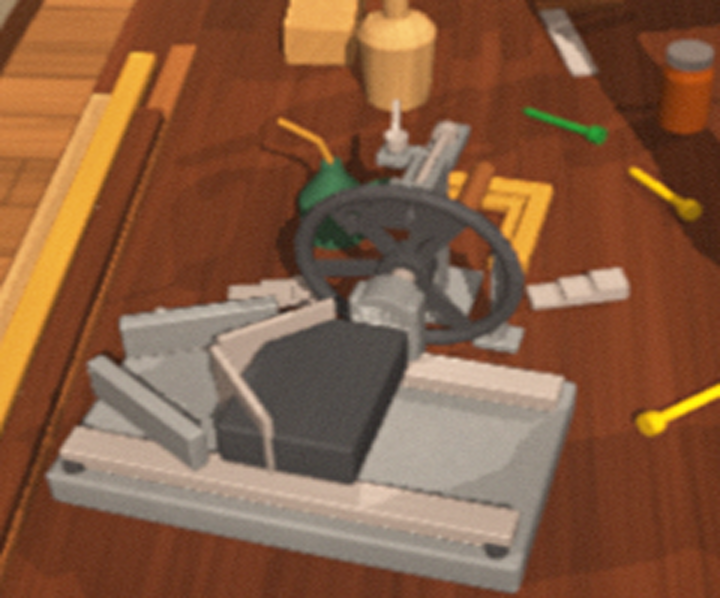

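Top crop: the steel pin lies in its channel, head at about (249,190) px. Look-alikes are yellow (175,264), yellow (290,286) and green (345,252); I choose the steel one. The keeper pivot is at (240,170) with its bar pointing to image right, and the wooden handle runs (200..227, 200..206). Now I'll fit the trimmer pose.

```bash
cat >> h.py <<'E'
def T(pose,P):
    x,y,a=pose;P=np.array(P,float).reshape(-1,3)/1000;c,s=np.cos(a),np.sin(a)
    return np.c_[x+c*P[:,0]-s*P[:,1],y+s*P[:,0]+c*P[:,1],P[:,2]]
E
python3 - <<'E'
from h import *
from scipy.optimize import least_squares
O=[("side",(0,0,110),(293.7,266.7)),("side",(0,-80,185),(302.2,233.6)),("side",(38,-98,188),(293.2,222.4)),
("top",(0,0,110),(203.4,180.9)),("top",(0,-80,185),(230.9,184.)),("top",(38,-98,188),(240.5,168.8))]
f=lambda p:np.concatenate([proj(n,T(p,P))[0]-u for n,P,u in O])
p0=[*tri(O[0][2],O[3][2])[:2],0]
r=least_squares(f,p0,loss="soft_l1");p=r.x;print(p,np.round(f(p),1).reshape(-1,2).tolist())
for n,P,u in O[:3]:
  pass
for i in range(3):print(tri(O[i][2],O[i+3][2]), T(p,O[i][1]))
# overlay
def draw(n,im,pts,col):
    for q in proj(n,T(p,pts)):cv2.circle(im,tuple(np.round(q*4).astype(int)),2,col,-1)
for n,(a,b,c,d) in(("side",(170,310,210,400)),("top",(120,250,150,300))):
    im=cv2.resize(cv2.imread(f"pics/{n}0.png"),None,fx=4,fy=4,interpolation=2)
    t=np.linspace(0,6.28,60)
    draw(n,im,np.c_[102*np.cos(t),0*t,110+102*np.sin(t)],(0,0,255))
    draw(n,im,[(0,y,185) for y in range(-156,0,10)],(255,0,0))
    draw(n,im,[(sx,y,174) for sx in(-14,14) for y in range(-156,-80,5)],(0,255,0))
    draw(n,im,[(38,-98,194),(-75,-28,126)],(255,0,255))
    draw(n,im,[(x,y,0) for x in(-160,220) for y in range(45,265,10)],(255,255,0))
    for q in(-.7,-.5,-.35,0):
        an=2.793+q;draw(n,im,[(80*np.cos(an),y,110+80*np.sin(an)) for y in(-16,-86)],(0,255,255))
    cv2.imwrite(f"pics/ov_{n}.png",im[a*4:b*4,c*4:d*4])
E
```

```text
[ 0.58366093  0.02332997 -0.20521674] [[-0.0, 5.4], [-0.6, -3.2], [-3.8, 0.8], [1.3, 0.0], [-0.8, 0.6], [0.4, 1.4]]
[0.58264197 0.02219009 0.12753208] [[0.58366093 0.02332997 0.11      ]]
[ 0.56777523 -0.054904    0.17462179] [[ 0.56735858 -0.05499137  0.185     ]]
[ 0.59720207 -0.08003041  0.19208718] [[ 0.60089319 -0.08035729  0.188     ]]
```

View pics/ov_top.png

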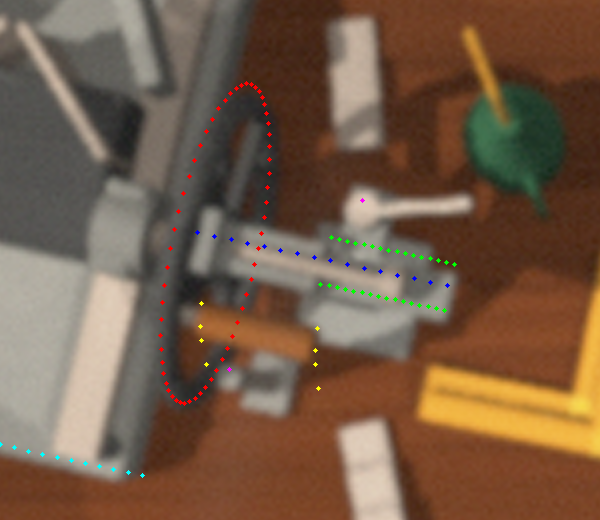

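View pics/ov_side.png

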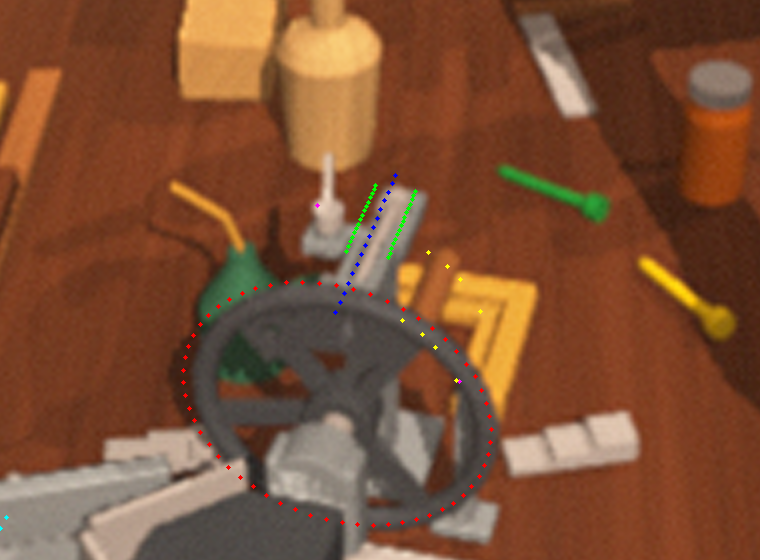

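```bash
cat > ov.py <<'E'
from h import *
import sys
def ov(p,tag,src,q=None,k=None,head=None,Z=8,boxes=None):
    for n,(a,b,c,d) in (boxes or {"side":(205,270,255,345),"top":(155,230,190,280)}).items():
        im=cv2.resize(cv2.imread(f"pics/{n}{src}.png")[a:b,c:d],None,fx=Z,fy=Z,interpolation=cv2.INTER_CUBIC)
        def draw(pts,col):
            g=((proj(n,T(p,pts))-[c,a]+.5)*Z-.5)
            for u in g: cv2.circle(im,tuple(np.round(u).astype(int)),1,col,-1)
        t=np.linspace(0,6.28,90)
        draw(np.c_[102*np.cos(t),0*t-8,110+102*np.sin(t)],(0,0,255))
        draw(np.c_[102*np.cos(t),0*t+8,110+102*np.sin(t)],(0,0,160))
        draw([(x,y,174) for x in(-14,14) for y in np.arange(-156,-79,3)]+[(x,-156,174) for x in range(-14,15,2)],(0,255,0))
        draw([(x,y,191) for x in(-14,14) for y in np.arange(-80,-20,3)]+[(x,-80,191) for x in range(-14,15,2)],(255,255,0))
        draw([(38,-98,z) for z in(182,194)],(255,0,255))
        if q is not None:
            an=2.793+q
            for s in(-11,0,11): draw([(80*np.cos(an)+s,y,110+80*np.sin(an)) for y in range(-86,-15,3)],(0,255,255))
        if k is not None: draw([(38-r*np.sin(k),-98-r*np.cos(k),194) for r in range(0,63,3)],(255,0,255))
        if head is not None:
            for y in(head,head+12): draw(np.c_[11*np.cos(t),0*t+y,185+11*np.sin(t)],(255,0,0))
        cv2.imwrite(f"pics/{tag}_{n}.png",im)
E
python3 - <<'E'
from ov import *
ov((0.5785,0.0215,-0.205),"a","0",-.6,-.1,-140)
E
```

```text
(no output)
```

View pics/a_top.png

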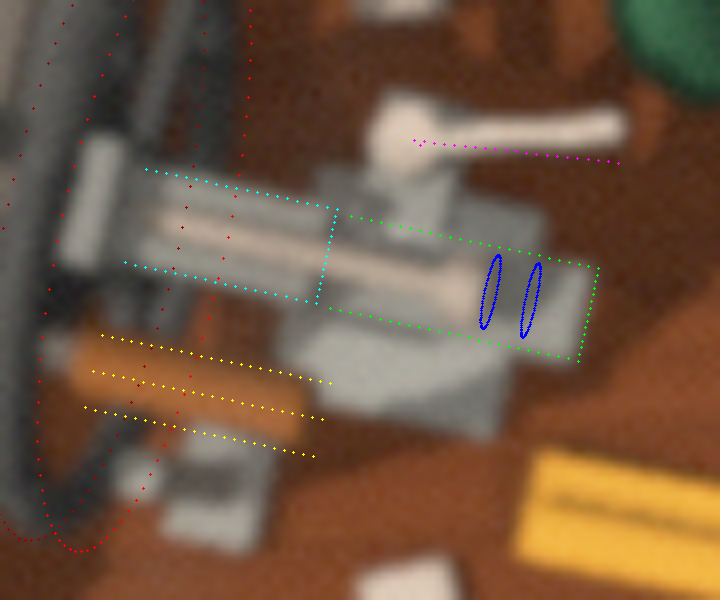

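View pics/a_side.png

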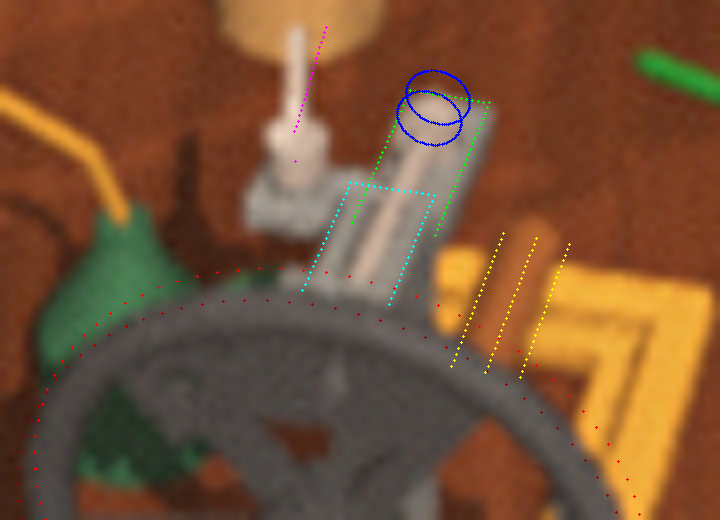

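Run:
```python
from h import *
from scipy.optimize import differential_evolution as DE
t=np.linspace(0,6.28,120)
def seg(a,b,n=25):return np.linspace(a,b,n)
shelf=np.vstack([seg((-14,-156,174),(14,-156,174),15),seg((-14,-156,174),(-14,-105,174))])
chan=np.vstack([seg((-14,-80,191),(-14,-22,191)),seg((14,-80,191),(14,-22,191))])
def rim(s):return np.c_[102*np.cos(s),0*s-8,110+102*np.sin(s)]
S={"top":[shelf,seg((14,-156,174),(14,-115,174),15),chan],"side":[shelf,chan,np.c_[102*np.cos(t),0*t+8,110+102*np.sin(t)][[i for i in range(120) if t[i]<3.0 or t[i]>4.9]]]}
G={}
for n in S:
    g=cv2.GaussianBlur(cv2.imread(f"pics/{n}0.png"),(0,0),0.9).astype(np.float32)
    G[n]=np.stack([sum(cv2.Sobel(g,cv2.CV_32F,1,0)[...,i] for i in range(3)),sum(cv2.Sobel(g,cv2.CV_32F,0,1)[...,i] for i in range(3))],-1)/300
def sc(p,ns):
    v=0
    for n in ns:
        for P in S[n]:
            u=proj(n,T(p,P));d=np.gradient(u,axis=0);d/=np.linalg.norm(d,axis=1,keepdims=True)+1e-9
            gx=cv2.remap(G[n],u[:,None,0].astype(np.float32),u[:,None,1].astype(np.float32),1)[:,0]
            e=np.abs(gx[:,0]*d[:,1]-gx[:,1]*d[:,0]);v+=np.minimum(e,1.).mean()
    return -v
B=[(.56,.6),(.005,.04),(-.26,-.15)]
for ns in(["top"],["side"],["top","side"]):
    r=DE(sc,B,args=(ns,),seed=1,popsize=25,maxiter=120,tol=1e-6);print(ns,np.round(r.x,4),r.fun)
    best=r.x
from ov import ov
ov(best,"b","0",-.68,-.19,-132)
```

```text
['top'] [ 0.5805  0.0228 -0.2203] -2.1667572033195026
['side'] [ 0.5765  0.0185 -0.2082] -2.188925727188307
['top', 'side'] [ 0.5769  0.0203 -0.2082] -4.290922355685393
```

View pics/b_top.png

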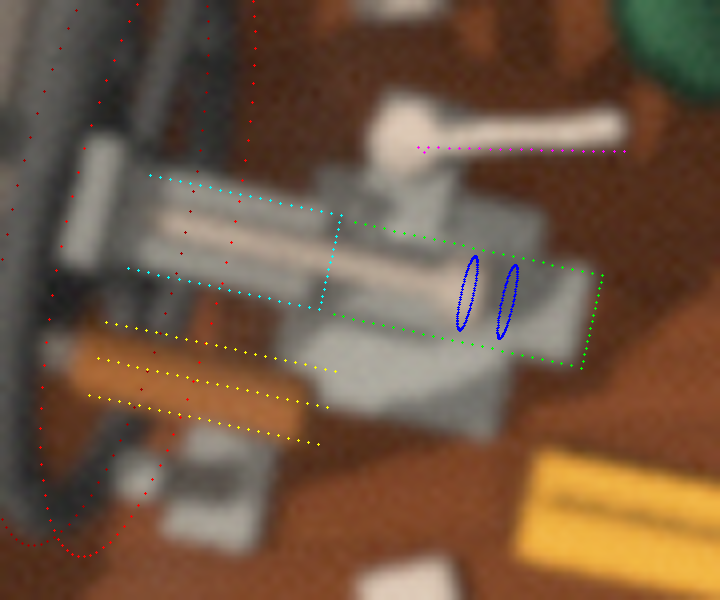

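View pics/b_side.png

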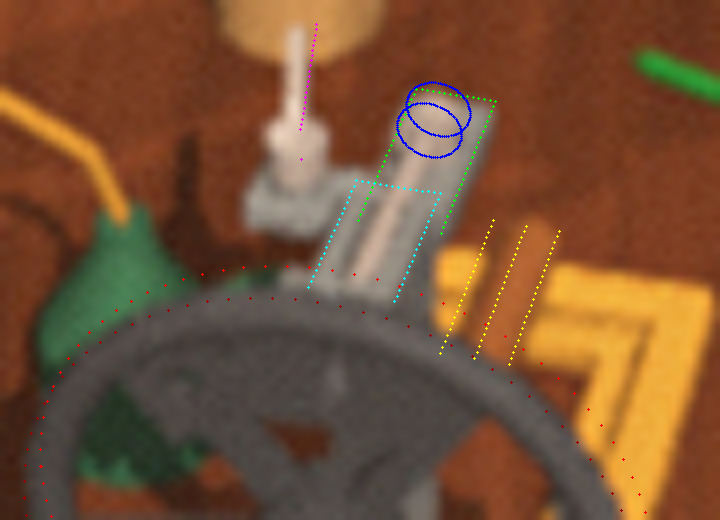

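```bash
cat >> h.py <<'E'
from scipy.spatial.transform import Rotation as Rn
P0=(0.5785,0.0235,-0.207)
def plan(target,yaw_axes=None,p=P0,world=False):
    """target trimmer mm -> shift in tool axes (mm) from measured pose"""
    o=ctrl.get_obs();R=Rn.from_rotvec(o["tool_rot"]).as_matrix()
    w=np.array(target) if world else T(p,target)[0]
    d=w-o["tool_pos"];return w,R.T@d*1000,R
def here(p=P0):
    o=ctrl.get_obs();x,y,a=p;d=o["tool_pos"]-[x,y,0];c,s=np.cos(a),np.sin(a)
    return np.round(1000*np.array([c*d[0]+s*d[1],-s*d[0]+c*d[1],d[2]]),1),o
E
python3 - <<'E'
from h import *
w,d,R=plan((-46,-62,215));print(w,d);print(np.round(R,3))
a=P0[2];print("trimmer x",np.cos(a),np.sin(a))
for ty in ([np.cos(a),np.sin(a)],[-np.sin(a),np.cos(a)]):
  for s in(1,-1):
    y=np.array([s*ty[0],s*ty[1],0]);x=np.array([0,0,-1.]);z=np.cross(x,y)
    G=np.c_[x,y,z];print(s,np.degrees(Rn.from_matrix(R.T@G).as_rotvec()))
E
```

```text
[ 0.52073947 -0.02772227  0.215     ] [ -13.60383945 -405.72160669 -473.13471555]
[[-0.     0.372 -0.928]
 [-0.    -0.928 -0.372]
 [-1.     0.     0.   ]]
trimmer x 0.978651892349802 -0.2055248734342185
1 [-5.63220392e+01  3.19338762e-03 -2.19796096e-03]
-1 [ 1.23677961e+02 -2.58372999e-03 -3.75386622e-03]
1 [-1.46322039e+02  4.88363478e-03  9.01685397e-04]
-1 [ 3.36779608e+01  6.85702311e-04 -3.71384484e-03]
```

```bash
python3 -m handwheel '[[0,[-0.018,0,0],[6.74,0,0]],[0,[-0.018,0,0],[6.74,0,0]],[0,[-0.018,0,0],[6.74,0,0]],[0,[-0.018,0,0],[6.74,0,0]],[0,[-0.018,0,0],[6.74,0,0]]]' 40
python3 - <<'E'
from h import *
w,d,R=plan((-46,-62,225));print(w,d);print(np.round(R,3),here()[0])
E
```

```text
t: 1.12
tool_pos: [0.2322, -0.5801, 0.2923]
tool_rot: [-2.109, 0.226, 2.109]
contact_force: [0.6, -0.7, -0.7]
opening: 0.0258
[ 0.52073947 -0.02772227  0.225     ] [  67.27945518 -600.97085666 -165.04996504]
[[-0.    -0.212 -0.977]
 [-0.    -0.977  0.212]
 [-1.     0.     0.   ]] [-214.8 -661.9  292.3]
```

```bash
python3 -m handwheel '[[0,[0,-0.038,-0.0104],[0,0,0]],[0,[0,-0.038,-0.0104],[0,0,0]],[0,[0,-0.038,-0.0104],[0,0,0]],[0,[0,-0.038,-0.0104],[0,0,0]],[0,[0,-0.038,-0.0104],[0,0,0]],[0,[0,-0.038,-0.0104],[0,0,0]],[0,[0,-0.038,-0.0104],[0,0,0]],[0,[0,-0.038,-0.0104],[0,0,0]],[0,[0,-0.038,-0.0104],[0,0,0]],[0,[0,-0.038,-0.0104],[0,0,0]]]'
python3 -m handwheel '[[0,[0,-0.038,-0.0104],[0,0,0]],[0,[0,-0.038,-0.0104],[0,0,0]],[0,[0,-0.038,-0.0104],[0,0,0]],[0,[0,-0.038,-0.0104],[0,0,0]],[0,[0,-0.038,-0.0104],[0,0,0]],[0,[0.015,-0.015,-0.005],[0,0,0]],[0,[0.02,0,0],[0,0,0]],[0,[0.02,0,0],[0,0,0]],[0,[0,0,0],[0,0,0]],[0,[0,0,0],[0,0,0]]]'
python3 - <<'E'
from ov import *
w,d,R=plan((-46,-62,225));print(d,here())
for n in("side","top"):cv2.imwrite(f"pics/{n}1.png",ctrl.get_image(n)[:,:,::-1])
o=ctrl.get_obs()
for n,(a,b,c,d) in {"side":(150,280,210,370),"top":(130,240,180,300)}.items():
    im=cv2.resize(cv2.imread(f"pics/{n}1.png")[a:b,c:d],None,fx=5,fy=5,interpolation=2)
    u=proj(n,o["tool_pos"])[0];print(n,u);cv2.circle(im,tuple(np.round((u-[c,a]+.5)*5).astype(int)),3,(0,255,0),-1)
    cv2.imwrite(f"pics/tip1_{n}.png",im)
E
```

```text
t: 1.95
tool_pos: [0.4128, -0.228, 0.2917]
tool_rot: [-2.113, 0.221, 2.111]
contact_force: [1.0, 0.1, -1.0]
opening: 0.0
t: 2.78
tool_pos: [0.5095, -0.0406, 0.2354]
tool_rot: [-2.109, 0.219, 2.115]
contact_force: [-0.5, -0.1, 1.2]
opening: 0.0002
[ 10.35208503 -14.95372364  -8.32916957] (array([-54.3, -77. , 235.4]), {'t': 2.7833, 'q': array([-2.25281128e-01, -2.40091215e-01,  1.83009641e+00, -6.22876356e-07,
        1.55421354e+00,  1.55277140e+00]), 'dq': array([-0.00828663, -0.01899802, -0.04829882, -0.00083933, -0.00154581,
       -0.00019477]), 'effort': array([ 2.85249129e-01, -2.60616320e+01, -3.62648320e+01,  1.09607773e-02,
       -2.35915497e-03,  2.04676928e-05]), 'tool_pos': array([ 0.50953797, -0.04064811,  0.23537322]), 'tool_rot': array([-2.10929158,  0.21931781,  2.11482688]), 'contact_force': array([-0.48455899, -0.0905312 ,  1.18826974]), 'wrist_torque': array([ 0.01527553, -0.00530721,  0.01222276]), 'opening': 0.00018704609718179902})
side [323.60734523 217.65954042]
top [218.93592809 207.66384072]
```

View pics/tip1_side.png

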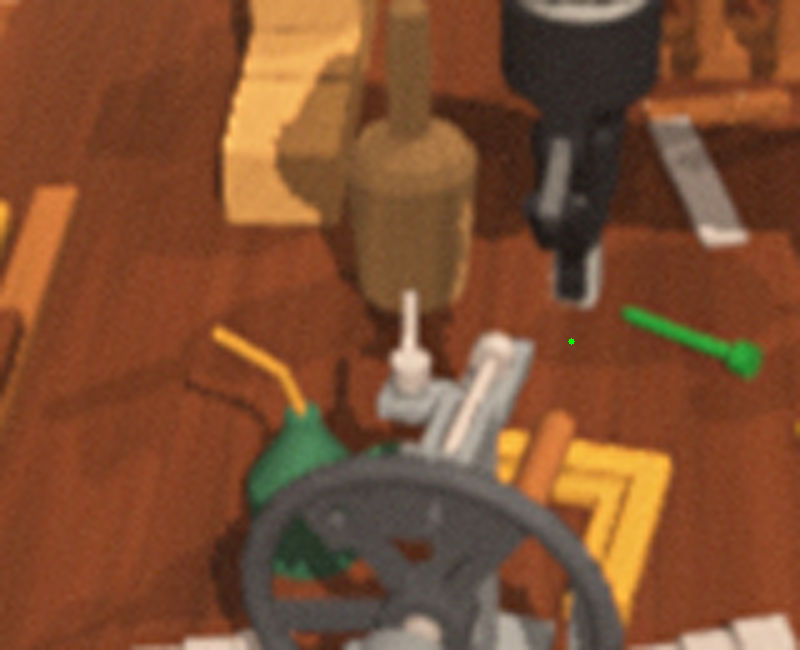

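View pics/tip1_top.png

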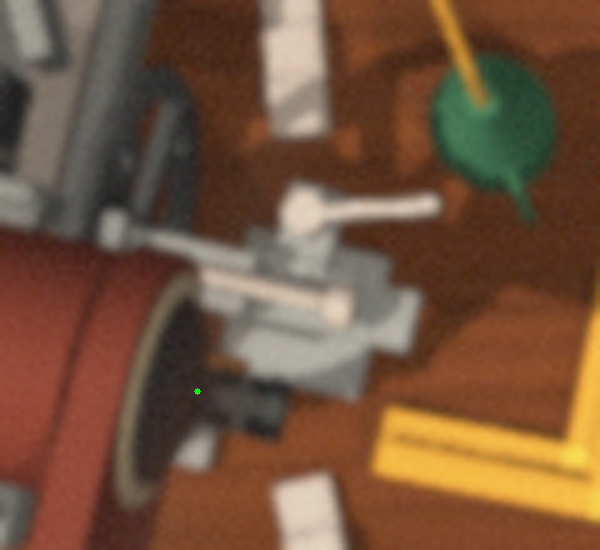

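```bash
cat > tip.py <<'E'
from ov import *
def tip(tag,boxes={"side":(150,280,210,370),"top":(130,240,180,300)},p=P0,pts=(),Z=5):
    for n in("side","top"):cv2.imwrite(f"pics/{n}{tag}.png",ctrl.get_image(n)[:,:,::-1])
    h,o=here(p);print(h,np.round(o["contact_force"],1),round(o["t"],2),np.round(o["tool_pos"],4))
    for n,(a,b,c,d) in boxes.items():
        im=cv2.resize(cv2.imread(f"pics/{n}{tag}.png")[a:b,c:d],None,fx=Z,fy=Z,interpolation=2)
        u=proj(n,o["tool_pos"])[0];cv2.circle(im,tuple(np.round((u-[c,a]+.5)*Z).astype(int)),3,(0,255,0),-1)
        for q in pts:
            u=proj(n,T(p,q))[0];cv2.circle(im,tuple(np.round((u-[c,a]+.5)*Z).astype(int)),2,(255,0,255),-1)
        cv2.imwrite(f"pics/tip{tag}_{n}.png",im)
E
python3 - <<'E'
from tip import *
tip("2")
for n in C:
    K,D,r,t=C[n];print(n,-cv2.Rodrigues(r)[0].T@t)
E
```

```text
[-52.6 -77.4 238.4] [-1.   0.5  0.5] 2.98 [ 0.5111 -0.0414  0.2384]
side [0.50338111 0.98049275 0.99137331]
top [ 0.46646544 -0.2546617   1.22926045]
```

View pics/tip2_side.png

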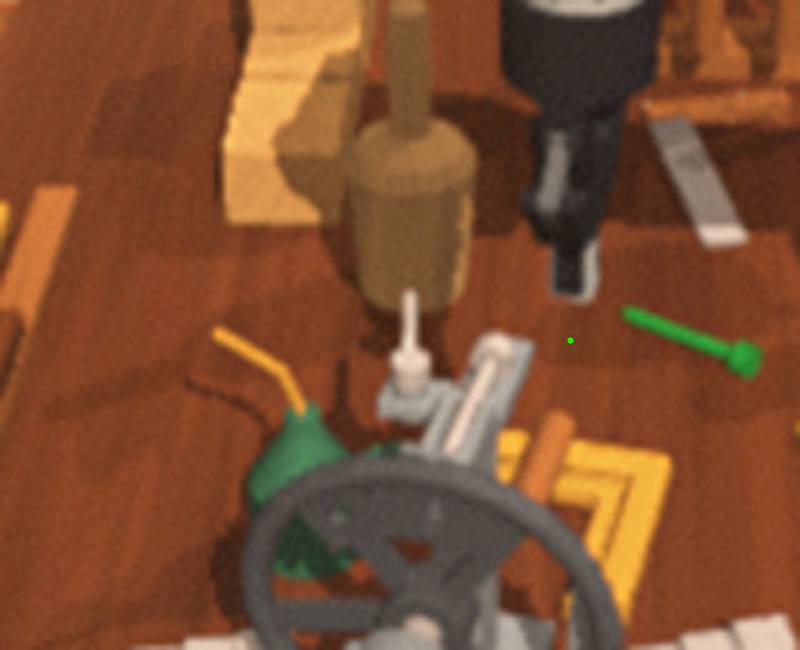

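View pics/tip2_top.png

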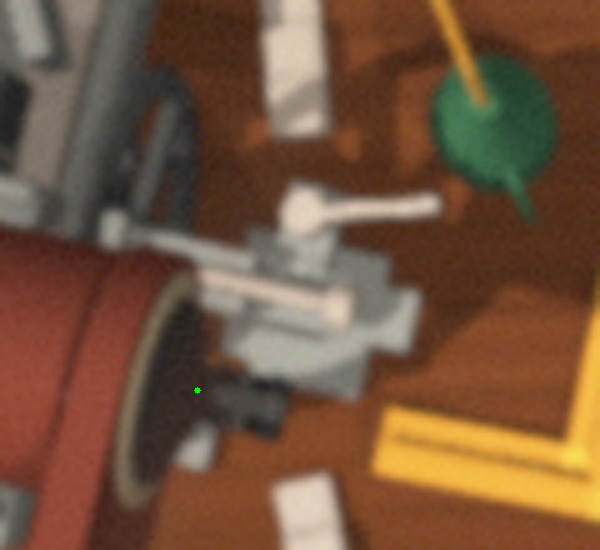

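Run:
```python
from h import *
a=tri((324.9,209.0),(236.4,212.5));print(a)
print(proj("side",a),proj("top",a))
for n,u in(("side",(324.9,209)),("top",(236.4,212.5))):
  for z in(.2,.238,.27,.3):print(n,z,onz(n,u,z))
```

```text
[ 0.50430605 -0.08001661  0.23700959]
[[326.45076436 209.09681668]] [[236.45018652 210.69316266]]
side 0.2 [ 0.50854738 -0.13230209  0.2       ]
side 0.238 [ 0.50829931 -0.07886814  0.238     ]
side 0.27 [ 0.50809041 -0.03387112  0.27      ]
side 0.3 [0.50789456 0.00831358 0.3       ]
top 0.2 [ 0.50156498 -0.07345296  0.2       ]
top 0.238 [ 0.50026912 -0.08014314  0.238     ]
top 0.27 [ 0.49917786 -0.08577697  0.27      ]
top 0.3 [ 0.49815481 -0.09105868  0.3       ]
```

Run:
```python
from h import *
o=ctrl.get_obs()
for n,b0,b2 in(("side",(20,170,380,560),(80,260,270,400)),("top",(290,400,380,580),(100,330,120,320))):
    for src,P,(a,b,c,d) in((0,(0.2321,-.5795,.2),b0),(2,o["tool_pos"],b2)):
        Z=4 if src==0 else 3
        im=cv2.resize(cv2.imread(f"pics/{n}{src}.png")[a:b,c:d],None,fx=Z,fy=Z,interpolation=2)
        for i,z in enumerate(np.arange(0,.25,.05)):
            u=proj(n,np.array(P)+[0,0,z])[0];cv2.circle(im,tuple(np.round((u-[c,a]+.5)*Z).astype(int)),3,(0,255,0) if i==0 else (255,0,255),-1)
        cv2.imwrite(f"pics/ax{src}_{n}.png",im)
A=[cv2.imread(f"pics/ax{s}_{n}.png") for s in(0,2) for n in("side","top")]
for i in(0,2):
    h=max(A[i].shape[0],A[i+1].shape[0])
    cv2.imwrite(f"pics/axm{i}.png",cv2.resize(np.hstack([cv2.copyMakeBorder(x,0,h-x.shape[0],0,0,0) for x in A[i:i+2]]),None,fx=.75 if i else .5,fy=.75 if i else .5))
```

```text
(no output)
```

View pics/axm0.png

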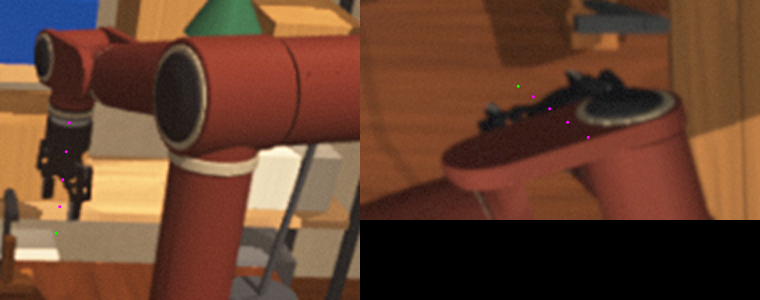

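View pics/axm2.png

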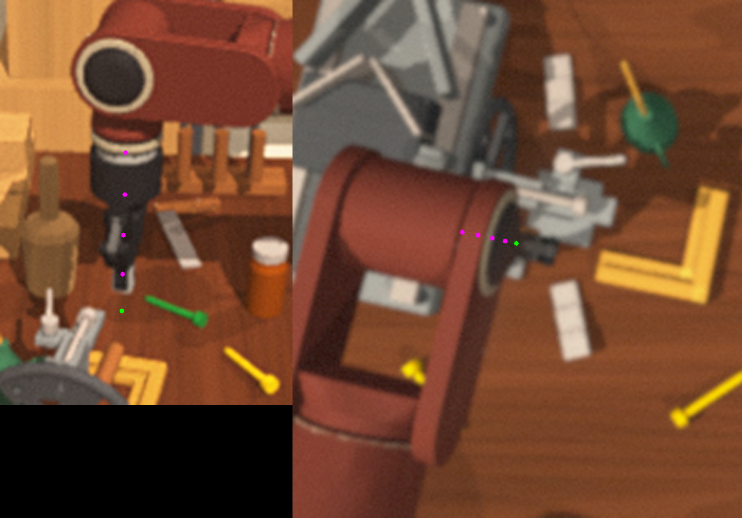

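Run:
```python
from h import *
print(proj("side",[(0,0,0),(0,0,.1),(0,-.036,0)]))
o=ctrl.get_obs();print(o["q"],o["tool_pos"])
im=cv2.imread("pics/side2.png");t=np.linspace(0,6.28,60)
for y,c in((0,(0,255,0)),(-.036,(255,0,255))):
  for u in proj("side",np.c_[.09*np.cos(t),y+.09*np.sin(t),0*t]):
    if 0<=u[0]<640 and 0<=u[1]<400: cv2.circle(im,tuple(np.round(u).astype(int)),1,c,-1)
cv2.imwrite("pics/base.png",cv2.resize(im[180:360,400:640],None,fx=3,fy=3))
```

```text
[[507.34961702 300.93040231]
 [516.09407648 274.04514441]
 [503.94314382 291.66925849]]
[-2.26050972e-01 -2.41765779e-01  1.82648933e+00 -3.33475081e-05
  1.55379756e+00  1.55276612e+00] [ 0.51109102 -0.04141515  0.2384157 ]
```

View pics/base.png

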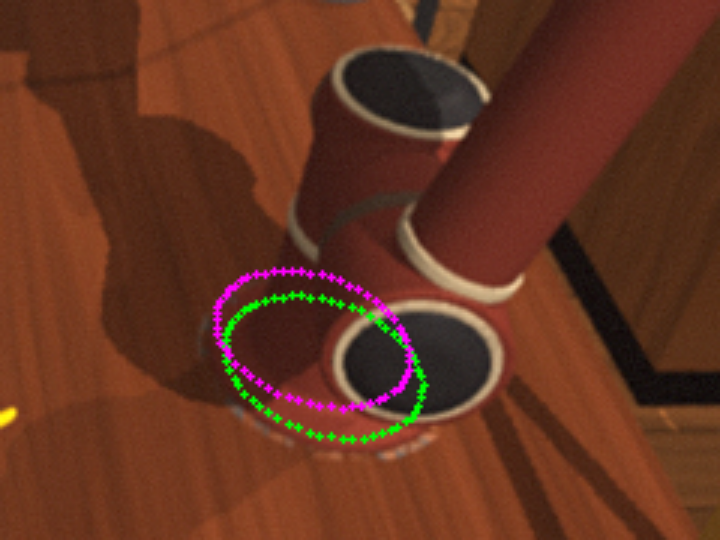

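```bash
python3 -m handwheel '[[0,[0.005,-0.018,-0.003],[0,0,0]],[0,[0.01,-0.017,-0.003],[0,0,0]],[0,[0.01,0,0],[0,0,0]],[0,[0,0,0],[0,0,0]],[0,[0,0,0],[0,0,0]]]'
python3 - <<'E'
from tip import *
tip("3")
E
```

```text
t: 3.4
tool_pos: [0.523, -0.0084, 0.2112]
tool_rot: [-2.111, 0.22, 2.113]
contact_force: [-0.3, -0.1, -1.0]
opening: -0.0005
[-47.2 -42.7 212.2] [ 0.4 -0.7 -0.5] 3.5 [ 0.5235 -0.0086  0.2122]
```

View pics/tip3_side.png

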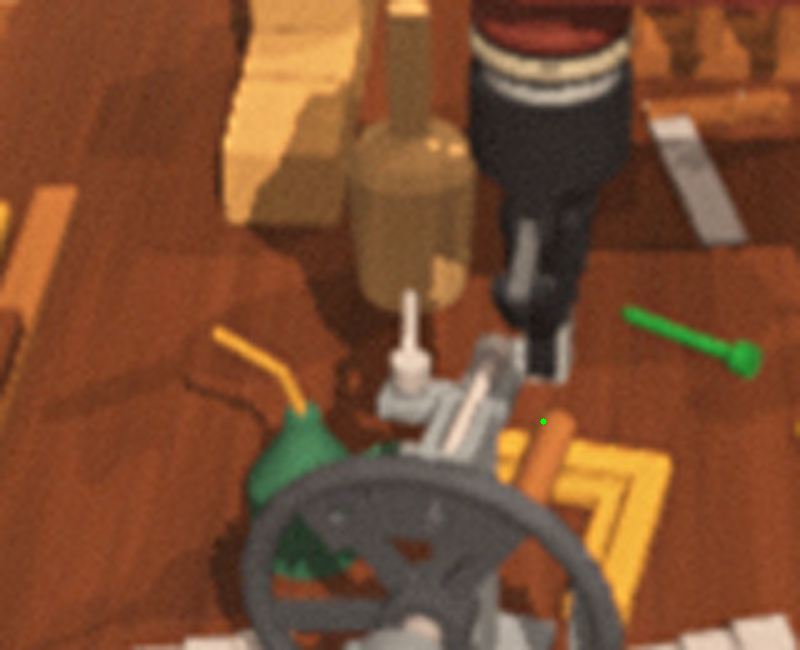

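View pics/tip3_top.png

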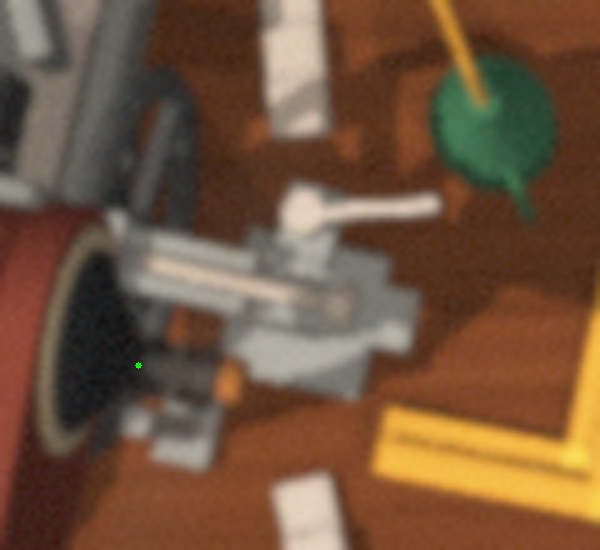

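```bash
python3 -m handwheel '[[0,[0.006,-0.015,0.004],[0,0,0]],[0,[0.007,0,0],[0,0,0]],[0,[0.007,0,0],[0,0,0]],[0,[0,0,0],[0,0,0]]]'
python3 - <<'E'
from tip import *
tip("4")
E
```

```text
t: 3.83
tool_pos: [0.5216, 0.0071, 0.1896]
tool_rot: [-2.109, 0.22, 2.115]
contact_force: [-0.7, 0.3, -0.0]
opening: -0.0001
[-51.7 -27.7 190.9] [0.4 0.3 0. ] 3.93 [0.5222 0.0071 0.1909]
```

View pics/tip4_side.png

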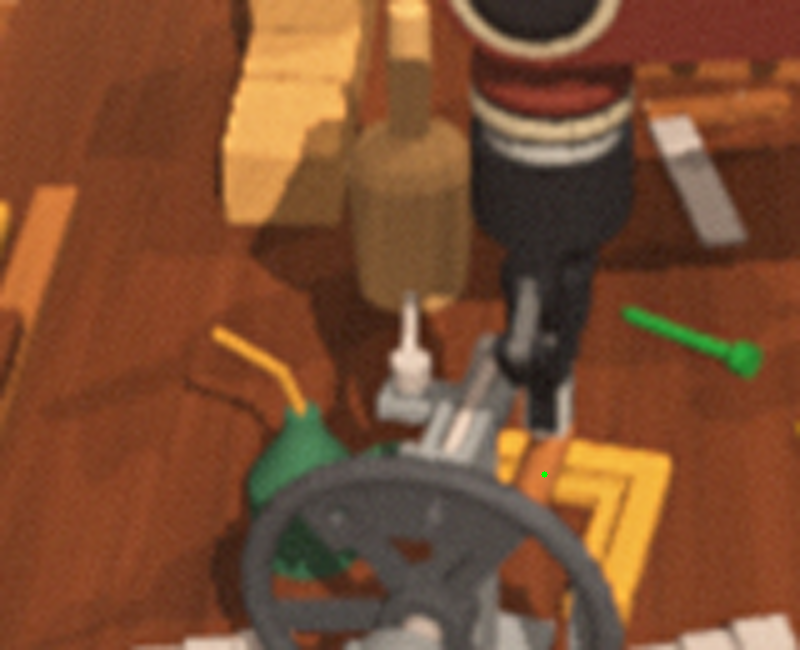

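View pics/tip4_top.png

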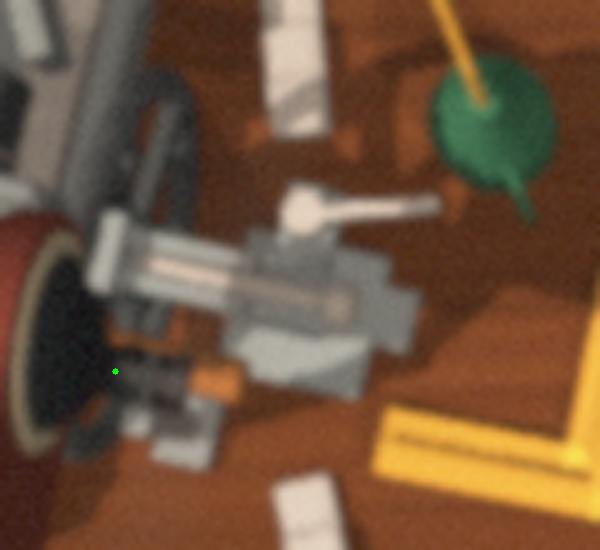

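```bash
python3 -m handwheel '[[0,[0.004,0,0],[0,0,0]],[0,[0.004,0,0.003],[0,0,0]],[0,[0.005,0,0.005],[0,0,0]],[0,[0.0055,0,0.005],[0,0,0]],[0,[0.006,0,0.005],[0,0,0]]]'
python3 -m handwheel '[[0,[0.006,0,0.004],[0,0,0]],[0,[0.006,0,0.003],[0,0,0]]]'
python3 - <<'E'
from tip import *
tip("5")
E
```

```text
t: 4.35
tool_pos: [0.5043, 0.0114, 0.1663]
tool_rot: [-2.112, 0.22, 2.112]
contact_force: [-0.3, 0.5, -0.2]
opening: -0.0002
t: 4.52
tool_pos: [0.4973, 0.013, 0.1541]
tool_rot: [-2.112, 0.22, 2.113]
contact_force: [-0.6, -0.8, 0.7]
opening: -0.0
[-78.  -27.1 153.2] [ 0.7 -0.3 -0.1] 4.62 [0.4966 0.013  0.1532]
```

View pics/tip5_side.png

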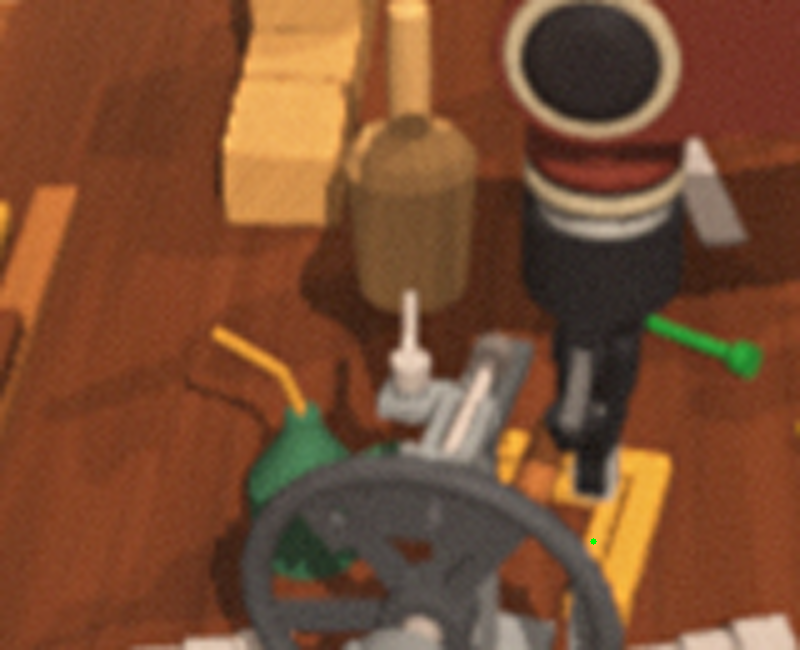

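View pics/tip5_top.png

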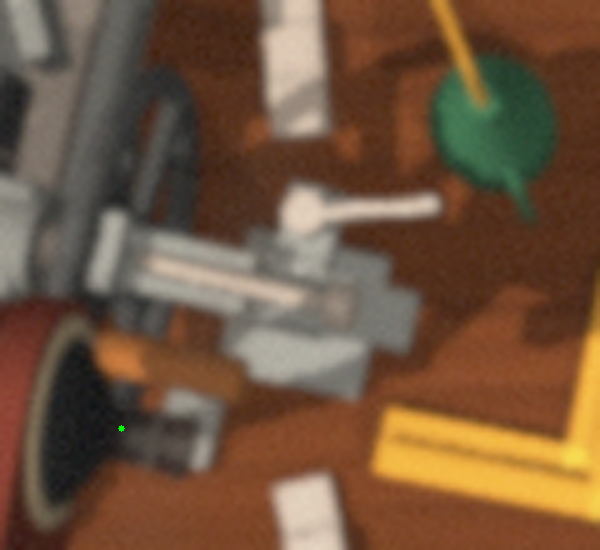

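Run:
```python
from h import *
def t2(w,p=P0):
    x,y,a=p;d=w-[x,y,0];c,s=np.cos(a),np.sin(a);return np.round(1000*np.array([c*d[0]+s*d[1],-s*d[0]+c*d[1],d[2]]),1)
print("handle end",t2(tri((321.8,232.3),(227.3,205.8))))
# fingertips seen: bottom centre in crops 2..5 (zoom5)
for s,t in(((575,297),(283,418)),((545,378),(213,388)),((545,432),(190,385)),((597,494),(192,450))):
    w=tri((s[0]/5+210-.4,s[1]/5+150-.4),(t[0]/5+180-.4,t[1]/5+130-.4));print(t2(w),w)
print(here()[0])
# pin head outer end, keeper end
```

```text
handle end [-46.  -84.1 185. ]
[ -51.8 -116.3  237.2] [ 0.50391249 -0.0796406   0.23721352]
[-45.4 -77.6 212.1] [ 0.5181244  -0.04312613  0.21207739]
[-47.8 -62.3 189.4] [ 0.51895445 -0.02768932  0.1894023 ]
[-76.9 -62.3 154.5] [ 0.49048444 -0.02166529  0.15447884]
[-78.  -27.1 153.2]
```

Run:
```python
from ov import *
for i,q in enumerate((-.6,-.4,-.2,0.)):
    ov(P0,f"q{i}","5",q,Z=6,boxes={"side":(220,290,290,350),"top":(185,235,180,240)})
rows=[np.hstack([cv2.resize(cv2.imread(f"pics/q{i}_{n}.png"),(360,420) if n=="side" else (360,300)) for i in (0,1,2,3)]) for n in("side","top")]
cv2.imwrite("pics/qq.png",cv2.resize(np.vstack(rows),(800,400)))
```

```text
(no output)
```

View pics/qq.png

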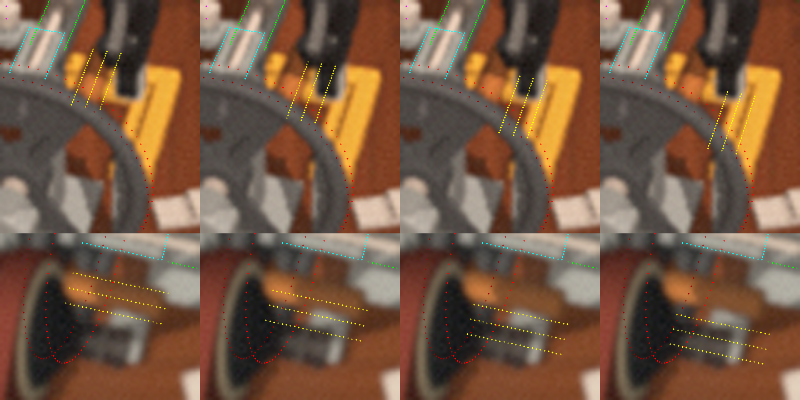

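```bash
python3 -m handwheel '[[0,[-0.02,0,0.004],[0,0,0]],[0,[-0.025,0,0],[0,0,0]],[0,[0,0,-0.018],[0,0,0]],[0,[0,0,-0.018],[0,0,0]],[0,[0,0,0],[0,0,0]]]'
python3 -m handwheel '[[0,[0.006,0,0],[0,0,0]],[0,[0.005,0,0],[0,0,0]],[0,[0.0,0,0],[0,0,0]]]'
python3 - <<'E'
from tip import *
tip("6")
E
```

```text
t: 5.03
tool_pos: [0.5317, 0.0055, 0.201]
tool_rot: [-2.115, 0.22, 2.109]
contact_force: [0.0, 0.5, 0.3]
opening: 0.0001
t: 5.28
tool_pos: [0.5277, 0.0065, 0.1866]
tool_rot: [-2.108, 0.22, 2.116]
contact_force: [-0.4, 0.2, -0.3]
opening: -0.0001
[-45.6 -27.  187.9] [-0.   0.   0.6] 5.38 [0.5284 0.0064 0.1879]
```

View pics/tip6_side.png

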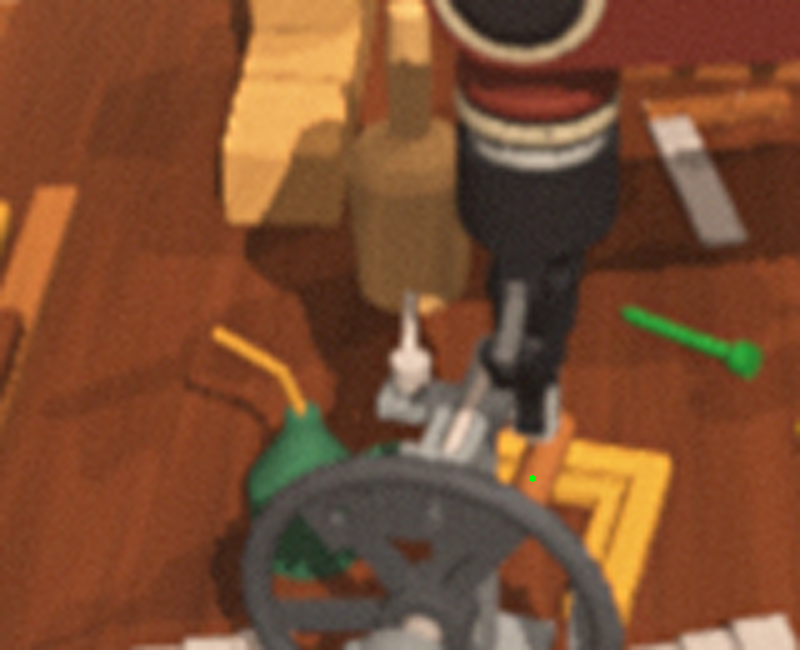

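View pics/tip6_top.png

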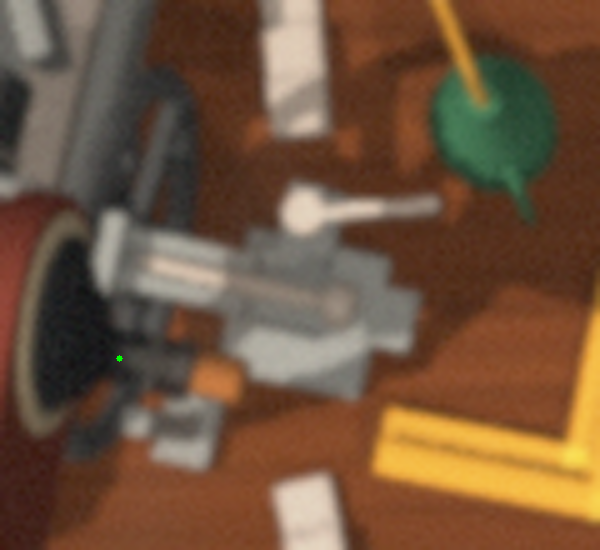

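```bash
python3 -m handwheel '[[0,[0.004,0,0],[0,0,0]],[0,[0.004,0,0],[0,0,0]],[0,[0.004,0,0],[0,0,0]]]'
python3 -m handwheel '[[0,[0.004,0,0],[0,0,0]],[0,[0.004,0,0],[0,0,0]],[0,[0.0,0,0],[0,0,0]]]'
python3 - <<'E'
from tip import *
tip("7")
E
```

```text
t: 5.63
tool_pos: [0.5293, 0.0062, 0.1766]
tool_rot: [-2.112, 0.22, 2.112]
contact_force: [0.4, 0.3, -0.0]
opening: 0.0003
t: 5.88
tool_pos: [0.5287, 0.0063, 0.1675]
tool_rot: [-2.11, 0.22, 2.114]
contact_force: [0.2, -0.4, -0.7]
opening: 0.0003
[-44.7 -27.  168.6] [0.1 0.3 0.6] 5.98 [0.5292 0.0062 0.1686]
```

View pics/tip7_side.png

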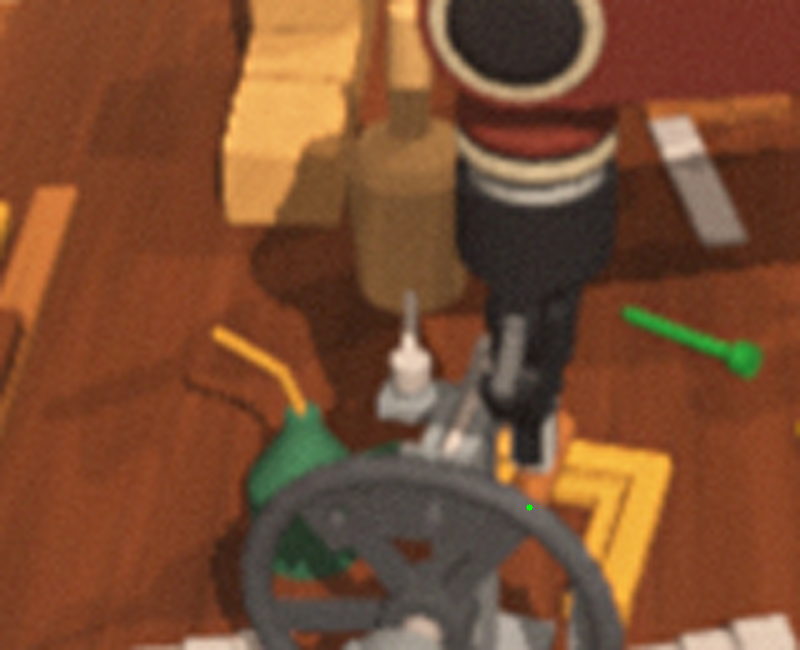

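View pics/tip7_top.png

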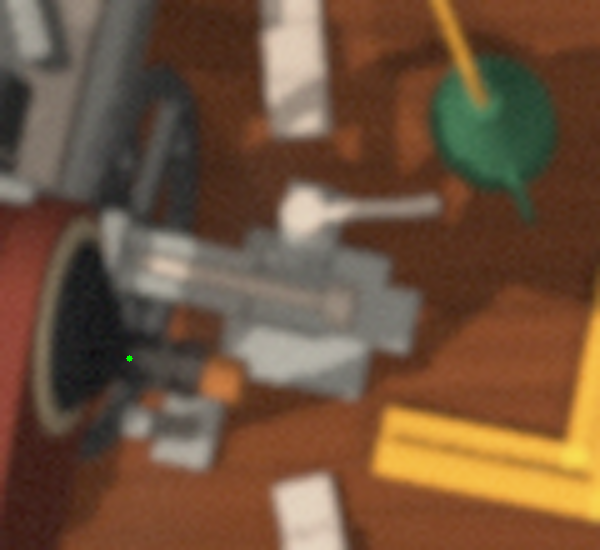

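```bash
python3 - <<'E'
from h import *
for n,u,y in (("side",(317,243.2),.0062),("side",(324.9,209),-.0414),("side",(318.6,225.2),-.0086)):
    o,d=ray(n,u);k=(y-o[1])/d[1];print(o+d*k)
E
python3 -m handwheel '[[0,[0,0.017,0],[0,0,0]],[0,[0,0.017,0],[0,0,0]],[0,[0.004,0,0],[0,0,0]],[0,[0,0,0],[0,0,0]]]'
```

```text
[0.52546971 0.0062     0.19358821]
[ 0.50812536 -0.0414      0.26464578]
[ 0.52248765 -0.0086      0.23862157]
t: 6.32
tool_pos: [0.5222, -0.0273, 0.1645]
tool_rot: [-2.111, 0.221, 2.112]
contact_force: [-0.7, 0.1, -0.1]
opening: 0.0001
```

```bash
python3 -m handwheel '[[0,[0.003,0,0.002],[0,0,0]],[0,[0.003,0,0],[0,0,0]],[0,[0.003,0,0.002],[0,0,0]],[0,[0,0,0],[0,0,0]]]'
python3 - <<'E'
from tip import *
tip("8")
E
```

```text
t: 6.65
tool_pos: [0.5183, -0.0256, 0.1566]
tool_rot: [-2.112, 0.219, 2.113]
contact_force: [-2.7, 1.0, 3.8]
opening: -0.0001
[-48.8 -60.5 156.5] [-3.1  1.4  5.3] 6.75 [ 0.5183 -0.0257  0.1565]
```

View pics/tip8_side.png

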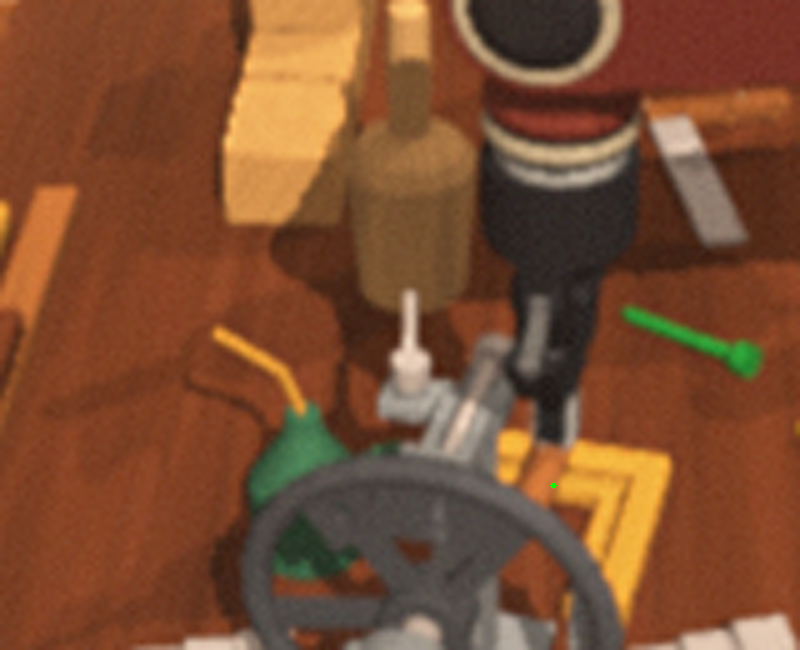

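View pics/tip8_top.png

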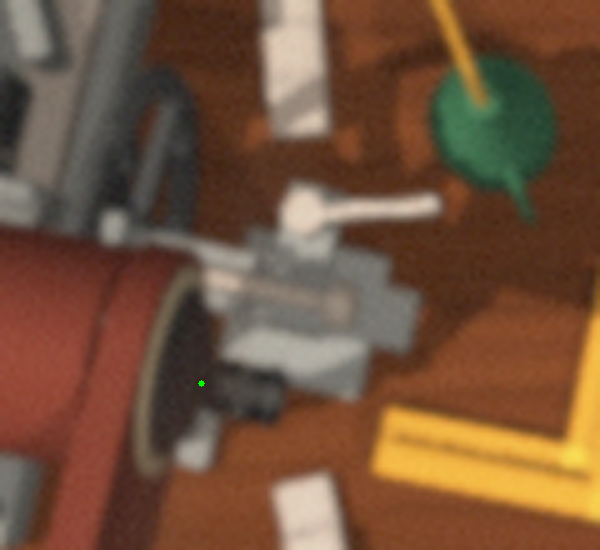

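```bash
python3 -m handwheel '[[0,[0.005,0,0.005],[0,0,0]],[0,[0.005,0,0.005],[0,0,0]],[0,[0.006,0,0.005],[0,0,0]],[0,[0.006,0,0.004],[0,0,0]]]'
python3 -m handwheel '[[0,[0.006,0,0.004],[0,0,0]],[0,[0.005,0,0.002],[0,0,0]],[0,[0,0,0],[0,0,0]]]'
```

```text
t: 7.08
tool_pos: [0.4989, -0.0214, 0.1378]
tool_rot: [-2.109, 0.218, 2.115]
contact_force: [-7.0, 1.3, 11.1]
opening: -0.0002
t: 7.33
tool_pos: [0.493, -0.0204, 0.122]
tool_rot: [-2.11, 0.219, 2.114]
contact_force: [-1.3, 0.4, 2.1]
opening: -0.0001
```

```bash
python3 -m handwheel '[[0,[0.003,0,0.001],[0,0,0]],[0,[0.003,0,0],[0,0,0]],[0,[0,0,0],[0,0,0]]]'
python3 - <<'E'
from tip import *
tip("9",pts=[(-75,-86,137),(-75,-86,126)])
E
```

```text
t: 7.58
tool_pos: [0.4933, -0.0207, 0.1183]
tool_rot: [-2.112, 0.219, 2.112]
contact_force: [-5.5, 1.5, 10.0]
opening: -0.0005
[-74.3 -60.8 118.3] [-5.9  2.   9.4] 7.68 [ 0.4933 -0.0207  0.1183]
```

View pics/tip9_side.png

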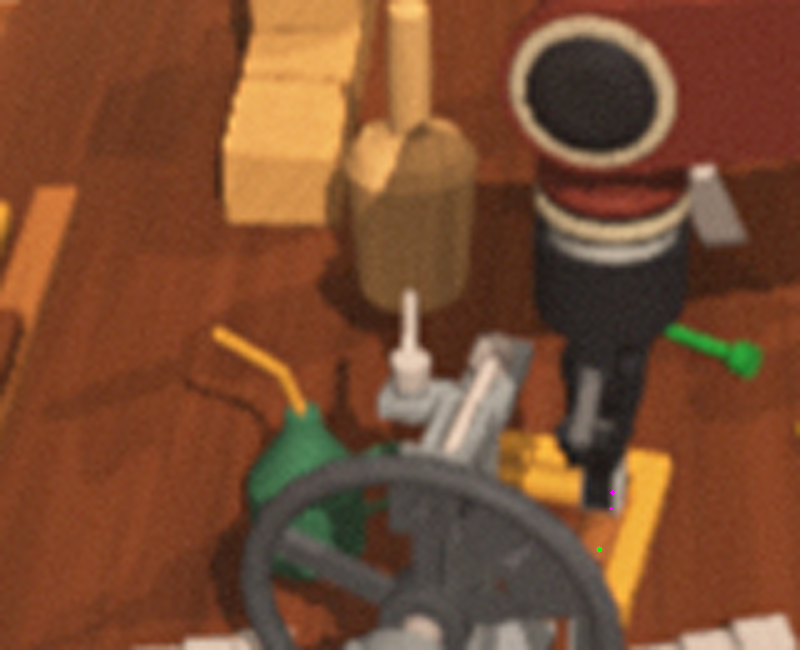

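View pics/tip9_top.png

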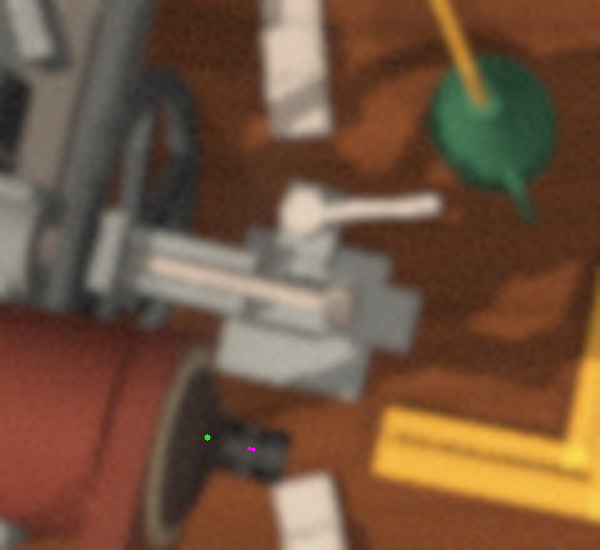

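```bash
python3 -m handwheel '[[0,[0.004,0,0.001],[0,0,0]],[0,[0,0,0],[0,0,0]]]'
python3 -m handwheel '[[0,[0.004,0,0.001],[0,0,0]],[0,[0,0,0],[0,0,0]]]'
```

```text
t: 7.85
tool_pos: [0.4935, -0.0208, 0.118]
tool_rot: [-2.114, 0.22, 2.11]
contact_force: [-11.2, 2.6, 24.4]
opening: -0.0
t: 8.02
tool_pos: [0.4936, -0.0208, 0.1178]
tool_rot: [-2.117, 0.22, 2.109]
contact_force: [-19.0, 4.2, 40.4]
opening: -0.0002
```

```bash
python3 -m handwheel '[[0,[-0.02,0,0],[0,0,0]],[0,[-0.03,0,0],[0,0,0]],[0,[-0.03,0,0],[0,0,0]],[0,[0,0.03,0],[0,0,0]],[0,[0,0.03,-0.017],[0,0,0]],[0,[0,0.03,-0.02],[0,0,0]],[0,[0,0.03,-0.02],[0,0,0]],[0,[0,0,-0.018],[0,0,0]],[0,[0,0,0],[0,0,0]]]'
python3 - <<'E'
from tip import *
tip("10",pts=[(0,y,185) for y in(-92,-120,-140,-156)])
from ov import ov
ov(P0,"c","10",0,-.15,-130,Z=8)
o,d=ray("top",(250,190.2))
w=onz("top",(250,190.2),.190);x=w-[P0[0],P0[1],0];print(1000*(np.sin(.207)*x[0]+np.cos(.207)*x[1]),1000*(np.cos(.207)*x[0]-np.sin(.207)*x[1]))
E
```

```text
t: 8.77
tool_pos: [0.5416, -0.1557, 0.1881]
tool_rot: [-2.112, 0.223, 2.11]
contact_force: [-0.2, 0.1, -0.3]
opening: -0.0001
[  -1.6 -181.2  187.9] [1.4 0.6 0.3] 8.87 [ 0.5397 -0.1535  0.1879]
-128.39519992968286 1.852595437316907
```

View pics/tip10_side.png

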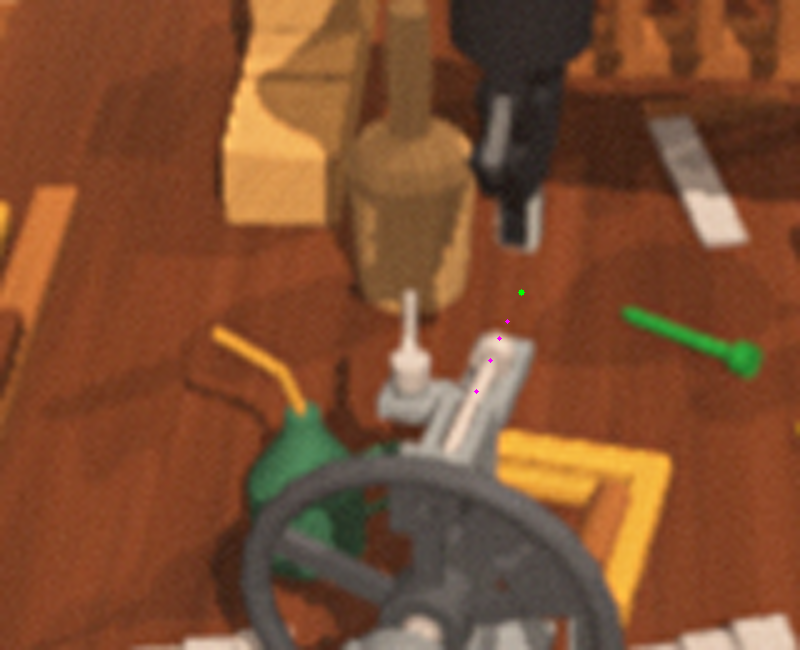

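View pics/tip10_top.png

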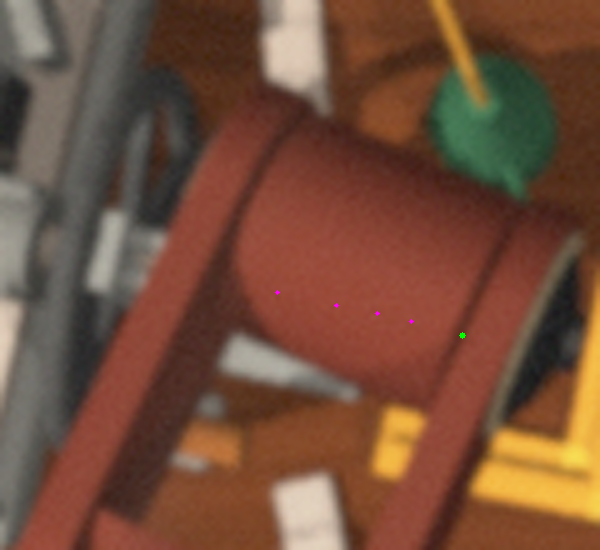

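View pics/c_top.png

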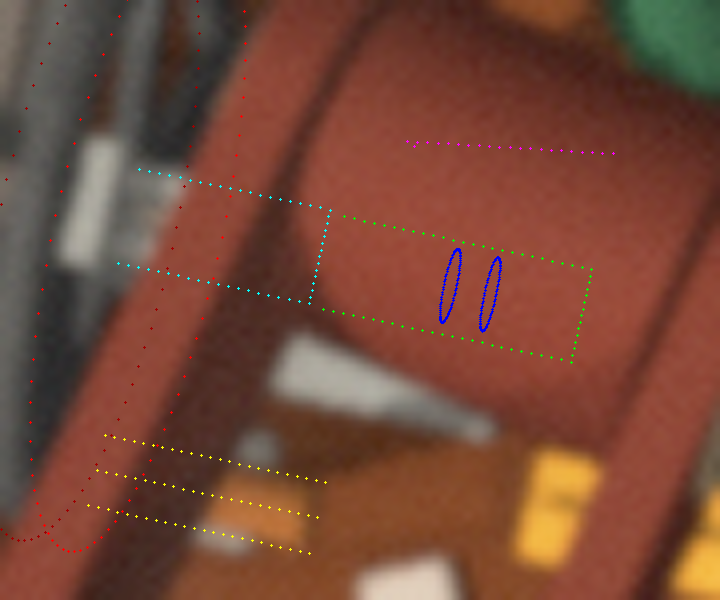

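View pics/c_side.png

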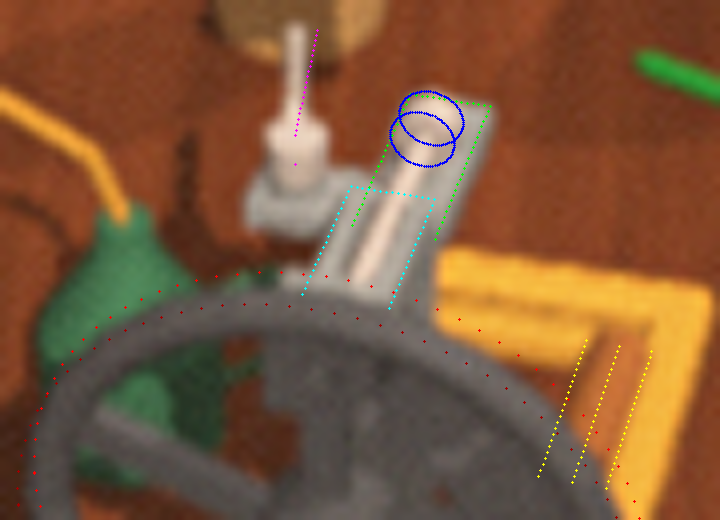

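```bash
python3 -m handwheel '[[0,[0.02,0,-0.001],[0,0,0]],[0,[0.016,0,0],[0,0,0]],[0,[0,0,0],[0,0,0]]]'
python3 -m handwheel '[[0,[0,-0.01,0],[0,0,0]],[0,[0,-0.01,0],[0,0,0]],[0,[0,0,0],[0,0,0]]]'
python3 - <<'E'
from tip import *
tip("11",pts=[(0,-92,185)])
E
```

```text
t: 9.12
tool_pos: [0.5379, -0.1516, 0.1487]
tool_rot: [-2.105, 0.216, 2.119]
contact_force: [-1.4, 0.7, -0.9]
opening: 0.0
t: 9.37
tool_pos: [0.5458, -0.132, 0.1544]
tool_rot: [-2.116, 0.217, 2.111]
contact_force: [-0.3, 0.1, 1.1]
opening: 0.0001
[ 1.000e-01 -1.602e+02  1.544e+02] [ 0.7 -0.1  0.3] 9.47 [ 0.5456 -0.1333  0.1544]
```

View pics/tip11_side.png

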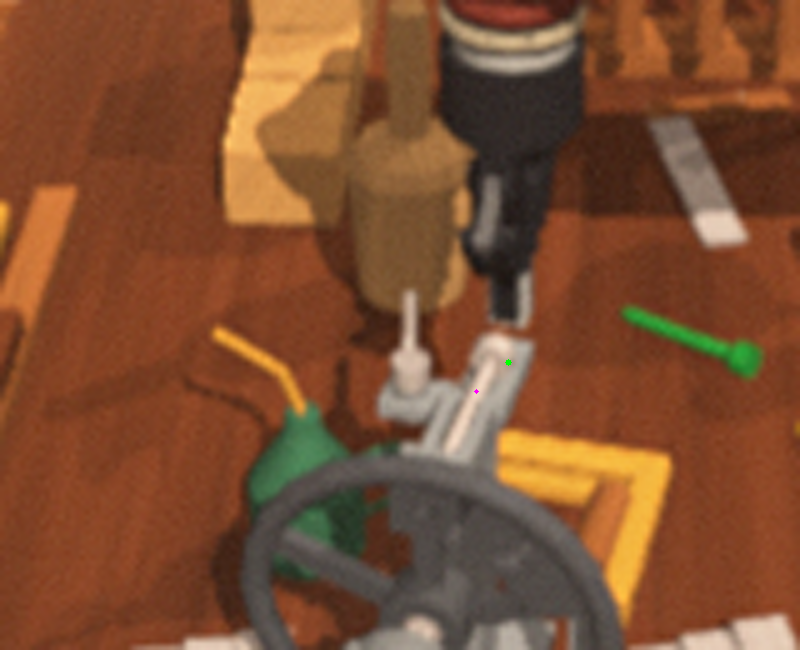

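Run:
```python
from h import *
o,d=ray("side",(210+508/5-.4,150+323/5-.4));
for y in(-.1333,-.123):k=(y-o[1])/d[1];print(o+d*k)
for i in range(2):print(here()[0])
```

```text
[ 0.54554946 -0.1333      0.18066219]
[ 0.5451595  -0.123       0.18815939]
[ 1.000e-01 -1.602e+02  1.544e+02]
[ 1.000e-01 -1.602e+02  1.544e+02]
```

```bash
python3 -m handwheel '[[0,[0.002,-0.005,0],[0,0,0]],[0,[0,-0.006,0],[0,0,0]],[0,[0,-0.006,0],[0,0,0]],[0,[0,-0.005,0],[0,0,0]],[0,[0,0,0],[0,0,0]]]'
python3 -m handwheel '[[0,[0,-0.005,0],[0,0,0]],[0,[0,-0.005,0],[0,0,0]],[0,[0,0,0],[0,0,0]]]'
python3 - <<'E'
from tip import *
tip("12",pts=[(0,-92,185)])
E
```

```text
t: 9.88
tool_pos: [0.5496, -0.1115, 0.1509]
tool_rot: [-2.113, 0.218, 2.112]
contact_force: [0.2, -0.7, -0.1]
opening: -0.0002
t: 10.13
tool_pos: [0.5516, -0.1019, 0.1509]
tool_rot: [-2.112, 0.219, 2.112]
contact_force: [-0.6, 0.5, 1.7]
opening: 0.0001
[  -0.6 -128.8  150.9] [-0.2  0.  -0.6] 10.23 [ 0.5515 -0.1025  0.1509]
```

View pics/tip12_side.png

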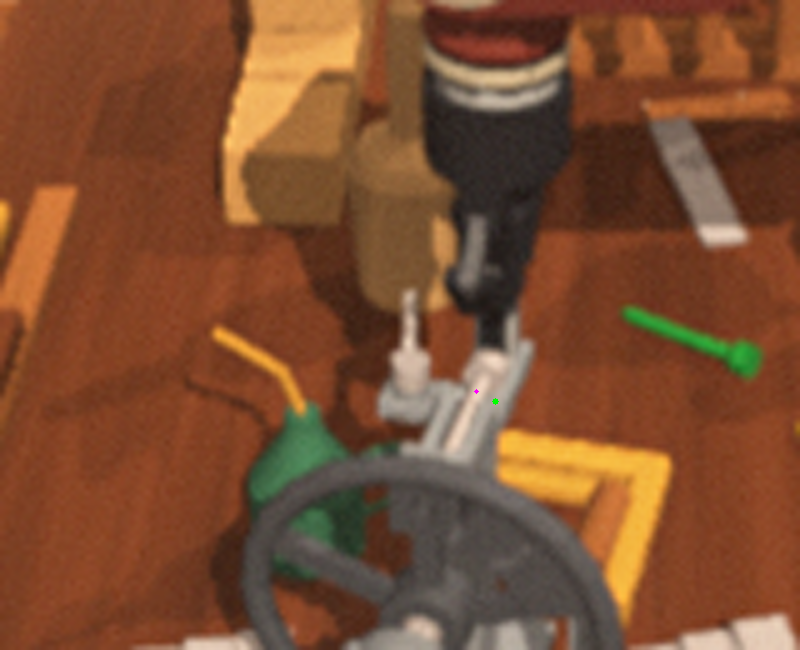

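View pics/tip12_top.png

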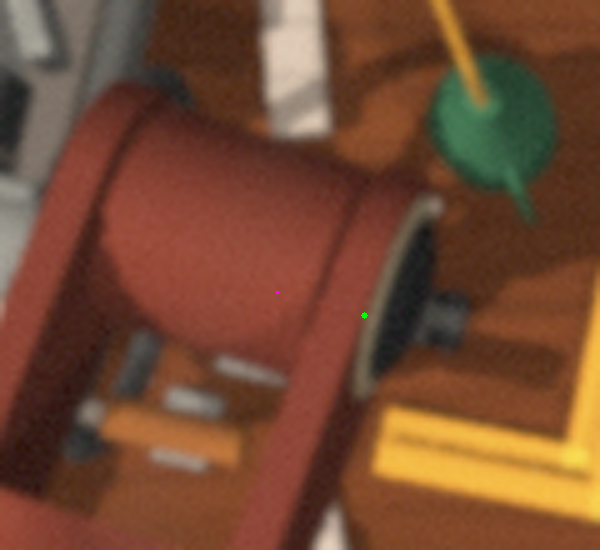

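```bash
python3 -m handwheel '[[0,[0,-0.004,0],[0,0,0]],[0,[0,-0.004,0],[0,0,0]],[0,[0,-0.004,0],[0,0,0]],[0,[0,0,0],[0,0,0]]]'
python3 -m handwheel '[[0,[0,-0.004,0],[0,0,0]],[0,[0,-0.003,0],[0,0,0]],[0,[0,0,0],[0,0,0]]]'
python3 - <<'E'
from tip import *
tip("13",pts=[(0,-92,185)])
E
```

```text
t: 10.57
tool_pos: [0.554, -0.0902, 0.1509]
tool_rot: [-2.112, 0.219, 2.112]
contact_force: [-0.5, 0.2, -0.2]
opening: -0.0001
t: 10.82
tool_pos: [0.5554, -0.0835, 0.1509]
tool_rot: [-2.112, 0.219, 2.112]
contact_force: [1.0, -0.9, 0.3]
opening: -0.0003
[  -0.6 -109.8  150.9] [0.2 0.3 0.5] 10.92 [ 0.5554 -0.0838  0.1509]
```

View pics/tip13_side.png

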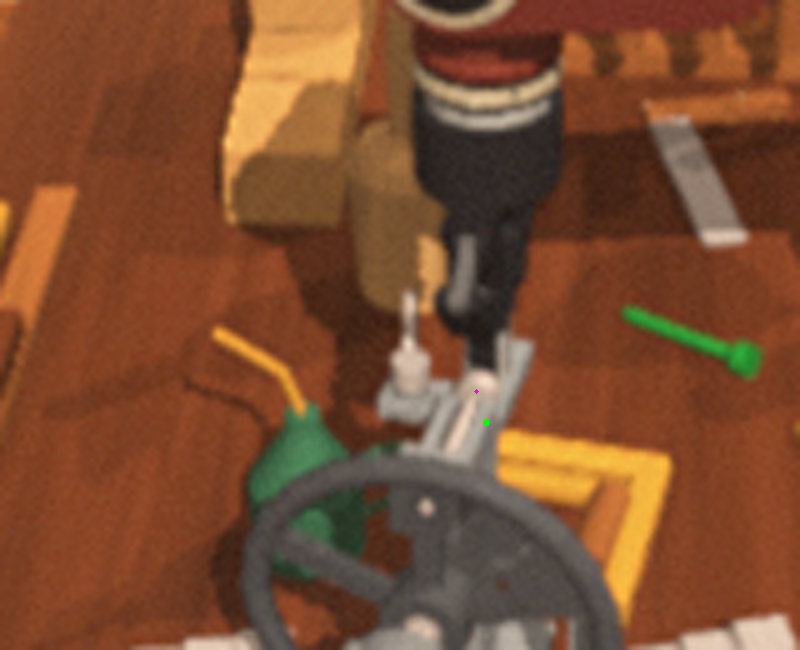

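```bash
python3 -m handwheel '[[0,[0,-0.003,0],[0,0,0]],[0,[0,-0.003,0],[0,0,0]],[0,[0,0,0],[0,0,0]]]'
python3 -m handwheel '[[0,[0,-0.003,0],[0,0,0]],[0,[0,-0.002,0],[0,0,0]],[0,[0,0,0],[0,0,0]]]'
python3 -m handwheel '[[0,[0,-0.003,0],[0,0,0]],[0,[0,0,0],[0,0,0]]]'
```

```text
t: 11.17
tool_pos: [0.5565, -0.0785, 0.1509]
tool_rot: [-2.113, 0.221, 2.113]
contact_force: [-0.7, -2.6, -0.3]
opening: 0.0
t: 11.42
tool_pos: [0.5565, -0.0784, 0.1511]
tool_rot: [-2.115, 0.233, 2.118]
contact_force: [-4.3, -16.7, 0.3]
opening: 0.0001
t: 11.58
tool_pos: [0.5566, -0.0784, 0.1512]
tool_rot: [-2.116, 0.241, 2.122]
contact_force: [-7.1, -24.5, 0.2]
opening: 0.0002
```

Run:
```python
from tip import *
tip("14",pts=[(0,-92,185)])
im=cv2.imread("pics/side14.png")[205:275,270:345];cv2.imwrite("pics/c14.png",cv2.resize(im,None,fx=9,fy=8,interpolation=2))
```

```text
[  -0.6 -104.2  151.2] [ -7.  -24.9   0.8] 11.68 [ 0.5565 -0.0783  0.1512]
```

View pics/c14.png

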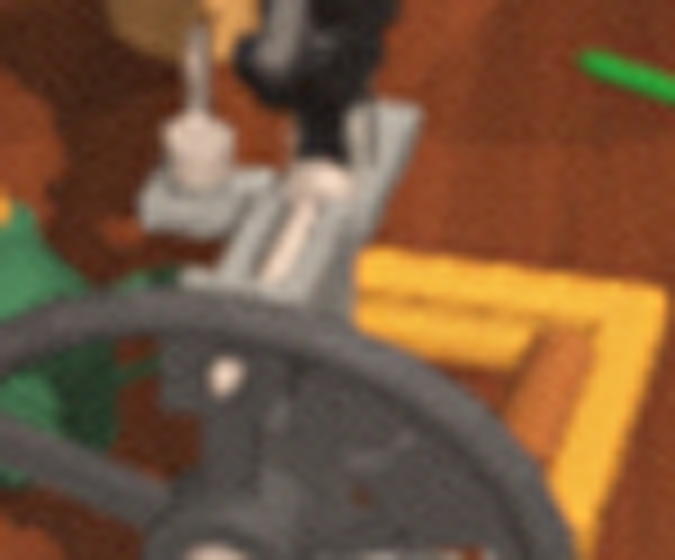

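```bash
python3 -m handwheel '[[0,[0,0.015,0],[0,0,0]],[0,[0,0.02,0],[0,0,0]],[0,[-0.025,0,0],[0,0,0]],[0,[-0.02,0,0],[0,0,0]],[0,[0,0,-0.025],[0,0,0]],[0,[0,0,-0.03],[0,0,0]],[0,[0,0,-0.025],[0,0,0]],[0,[0,0,0],[0,0,0]]]'
python3 - <<'E'
from tip import *
tip("15",pts=[(0,-92,185),(48.7,-142,194),(38,-98,194)])
def c(k,r,hx=11,hy=12.5):
    u=np.array([-np.sin(k),-np.cos(k)]);n=np.array([np.cos(k),-np.sin(k)])
    return np.array([38,-98])+r*u+(3+hx*abs(n[0])+hy*abs(n[1]))*n
pr=None
for k in(-.24,0,.2,.4,.6,.8,1,1.2,1.4,1.571,1.65):
    q=c(k,42);print(k,np.round(q,1));
im=cv2.imread("pics/side15.png")[205:275,270:345];cv2.imwrite("pics/c15.png",cv2.resize(im,None,fx=9,fy=8,interpolation=2))
E
```

```text
t: 12.35
tool_pos: [0.6322, -0.1215, 0.1954]
tool_rot: [-2.113, 0.219, 2.11]
contact_force: [-1.1, 0.4, 0.2]
opening: -0.0
[  79.5 -130.7  195.2] [ 0.3 -0.1  0.1] 12.45 [ 0.6295 -0.1208  0.1952]
-0.24 [  64.2 -134.8]
0 [  52. -140.]
0.2 [  45.6 -142.4]
0.4 [  38.2 -143.7]
0.6 [  30.1 -143.5]
0.8 [  21.5 -141.3]
1 [  13.2 -137.1]
1.2 [   5.6 -130.6]
1.4 [  -0.5 -122.1]
1.571 [  -4.  -113.5]
1.65 [  -5.2 -111. ]
```

View pics/c15.png

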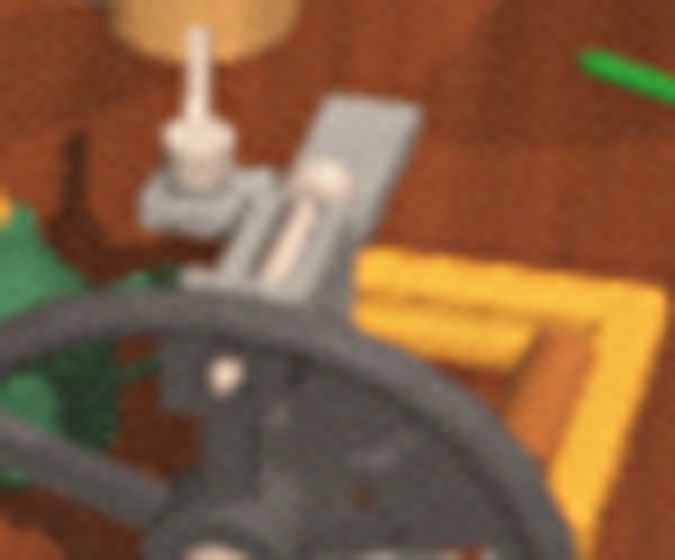

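View pics/tip15_top.png

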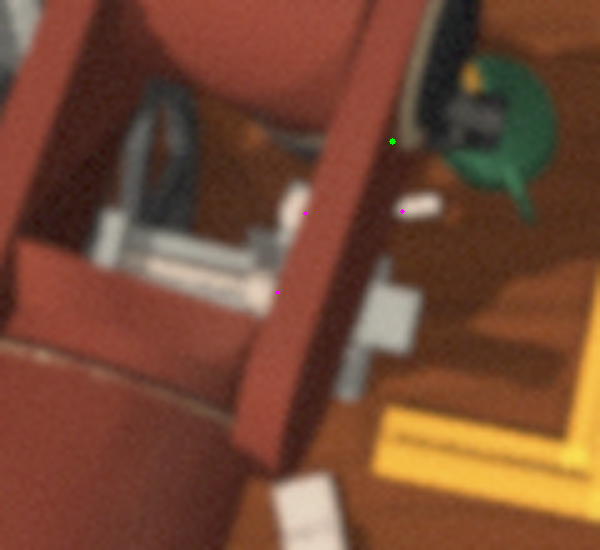

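View pics/tip15_side.png

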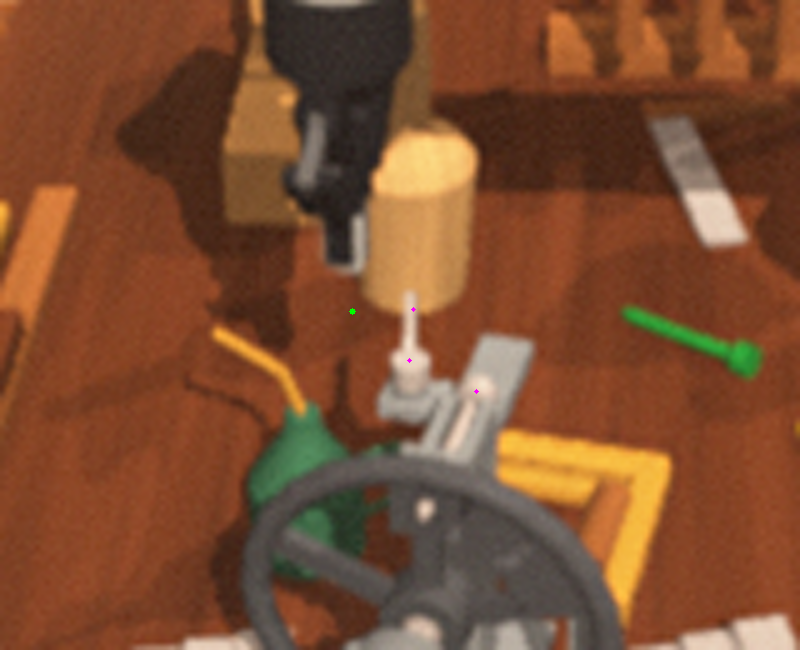

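Run:
```python
from h import *
def t2(w,p=P0):
    x,y,a=p;d=w-[x,y,0];c,s=np.cos(a),np.sin(a);return np.round(1000*np.array([c*d[0]+s*d[1],-s*d[0]+c*d[1],d[2]]),1)
# spout tip top0 ~ (267.5,128); side crop (215,330)/5+(210,150)
print(t2(tri((253,216),(267.5,128))),t2(tri((267,227),(276.5,151.5))),t2(onz("top",(278,155),.1)))
```

```text
[ 158.7 -132.6  164.9] [ 121.9 -158.2  113.4] [ 109.1 -163.9  100. ]
```

```bash
python3 -m handwheel '[[0,[0.02,0.005,0.003],[0,0,0]],[0,[0.022,0,0],[0,0,0]],[0,[0,0,0],[0,0,0]],[0,[0,0,0],[0,0,0]]]'
python3 - <<'E'
from tip import *
tip("16",pts=[(0,-92,185),(48.7,-142,194),(38,-98,194)])
E
```

```text
t: 12.78
tool_pos: [0.6235, -0.1246, 0.1524]
tool_rot: [-2.108, 0.219, 2.116]
contact_force: [-0.5, -0.8, 0.4]
opening: 0.0001
[  76.6 -135.9  155.4] [-0.5  0.8  0.8] 12.88 [ 0.6256 -0.1253  0.1554]
```

View pics/tip16_side.png

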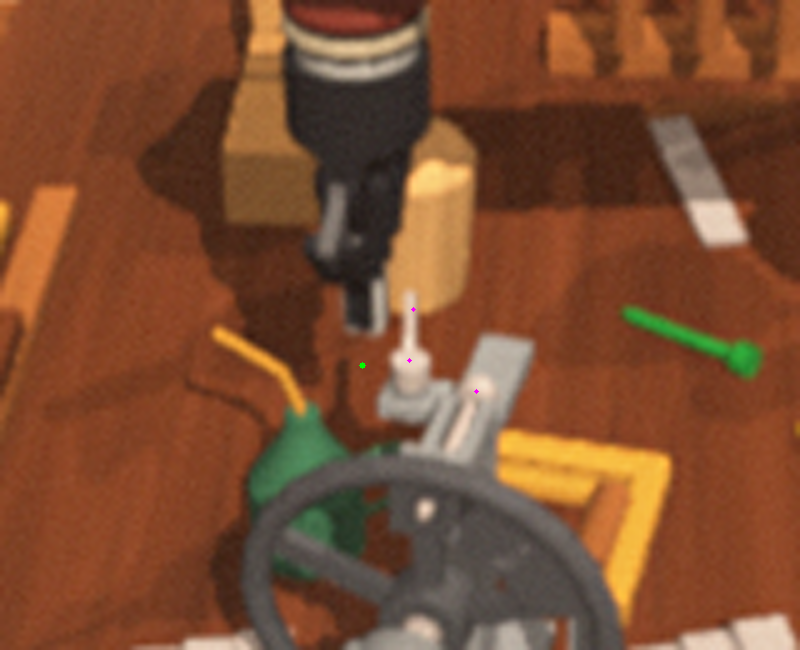

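```bash
python3 -m handwheel '[[0,[0,0.001,0.012],[0,0,0]],[0,[0,0.003,0.012],[0,0,0]],[0,[0,0.002,0.0065],[0,0,0]],[0,[0,0,0],[0,0,0]]]'
python3 -m handwheel '[[0,[0,0.0015,0.007],[0,0,0]],[0,[0,0,0.008],[0,0,0]],[0,[0,0,0],[0,0,0]]]'
python3 - <<'E'
from tip import *
tip("17",pts=[(0,-92,185),(38,-98,194)])
E
```

```text
t: 13.22
tool_pos: [0.5944, -0.1252, 0.1559]
tool_rot: [-2.115, 0.221, 2.109]
contact_force: [0.5, -0.8, -0.0]
opening: -0.0
t: 13.47
tool_pos: [0.5785, -0.1233, 0.1543]
tool_rot: [-2.112, 0.22, 2.112]
contact_force: [-0.4, -0.6, 0.7]
opening: 0.0001
[  30.5 -143.6  153.9] [ 0.4 -0.1  0.5] 13.57 [ 0.5789 -0.1233  0.1539]
```

View pics/tip17_side.png

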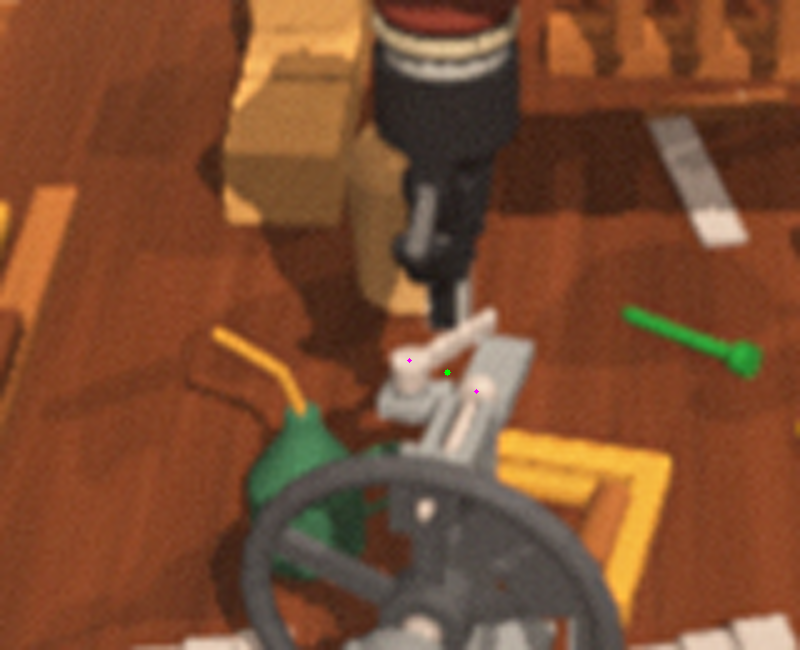

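View pics/tip17_top.png

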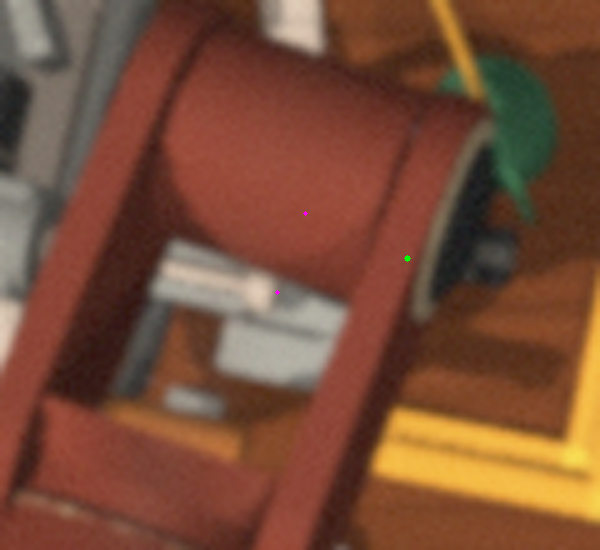

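Keeper is swinging (side view: bar now from (410,362) to (493,318)). Continuing along the arc.

```bash
python3 -m handwheel '[[0,[0,-0.002,0.008],[0,0,0]],[0,[0,-0.004,0.008],[0,0,0]],[0,[0,-0.0065,0.0075],[0,0,0]],[0,[0,-0.0045,0.003],[0,0,0]],[0,[0,0,0],[0,0,0]]]'
python3 -m handwheel '[[0,[0,-0.004,0.003],[0,0,0]],[0,[0,-0.004,0.001],[0,0,0]],[0,[0,0,0],[0,0,0]]]'
python3 -m handwheel '[[0,[0,-0.004,0.002],[0,0,0]],[0,[0,0,0],[0,0,0]]]'
python3 - <<'E'
from tip import *
tip("18",pts=[(0,-92,185),(38,-98,194)])
E
```

```text
t: 13.98
tool_pos: [0.556, -0.1, 0.1539]
tool_rot: [-2.112, 0.218, 2.113]
contact_force: [-0.3, -0.6, -0.2]
opening: -0.0002
t: 14.23
tool_pos: [0.5545, -0.0919, 0.1539]
tool_rot: [-2.112, 0.219, 2.113]
contact_force: [0.7, -0.4, 0.6]
opening: 0.0001
t: 14.4
tool_pos: [0.5534, -0.0878, 0.1539]
tool_rot: [-2.112, 0.219, 2.112]
contact_force: [-0.5, 0.1, 0.2]
opening: 0.0003
[  -1.8 -114.3  153.7] [-0.5  0.  -0.3] 14.5 [ 0.5533 -0.088   0.1537]
```

View pics/tip18_side.png

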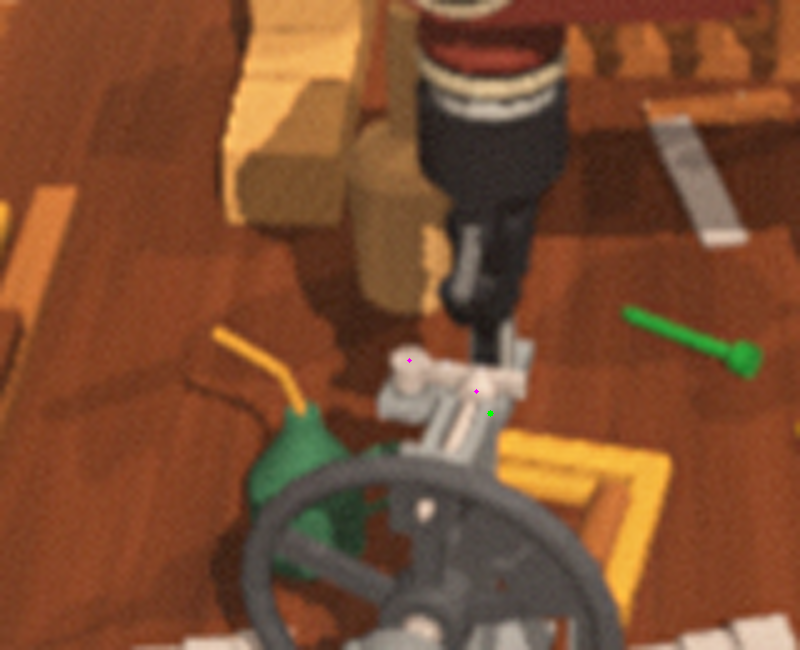

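```bash
python3 -m handwheel '[[0,[0,-0.003,0.001],[0,0,0]],[0,[0,0,0],[0,0,0]]]'
python3 -m handwheel '[[0,[0,-0.003,0],[0,0,0]],[0,[0,0,0],[0,0,0]]]'
python3 -m handwheel '[[0,[0,-0.002,0],[0,0,0]],[0,[0,0,0],[0,0,0]]]'
```

```text
t: 14.67
tool_pos: [0.5531, -0.086, 0.1538]
tool_rot: [-2.113, 0.223, 2.113]
contact_force: [0.9, -3.6, 0.1]
opening: 0.0002
t: 14.83
tool_pos: [0.5533, -0.0856, 0.1539]
tool_rot: [-2.115, 0.229, 2.116]
contact_force: [-0.9, -12.1, -0.7]
opening: 0.0002
t: 15.0
tool_pos: [0.5533, -0.0854, 0.1539]
tool_rot: [-2.115, 0.234, 2.117]
contact_force: [-3.1, -16.0, -0.5]
opening: 0.0001
```

```bash
python3 -m handwheel '[[0,[0,0.012,0],[0,0,0]],[0,[0,0.02,0],[0,0,0]],[0,[-0.03,0.02,0],[0,0,0]],[0,[-0.04,0,0],[0,0,0]],[0,[-0.02,0.03,0.02],[0,0,0]],[0,[0,0.03,0.025],[0,0,0]],[0,[0,0.03,0.025],[0,0,0]],[0,[0,0.03,0.025],[0,0,0]],[0,[0,0.03,0.025],[0,0,0]],[0,[0,0.03,0.025],[0,0,0]]]'
python3 -m handwheel '[[0,[0,0.03,0.025],[0,0,0]],[0,[0,0.03,0.025],[0,0,0]],[0,[0,0.03,0.025],[0,0,0]],[0,[0,0,0],[0,0,0]],[0,[0,0,0],[0,0,0]],[0,[0,0,0],[0,0,0]]]'
python3 - <<'E'
from tip import *
tip("19",pts=[])
from ov import ov
ov(P0,"d","19",0,1.571,-92,Z=8)
E
```

```text
t: 15.83
tool_pos: [0.3631, -0.2776, 0.2439]
tool_rot: [-2.113, 0.218, 2.111]
contact_force: [0.2, -1.1, -0.1]
opening: 0.0003
t: 16.33
tool_pos: [0.2728, -0.3497, 0.2438]
tool_rot: [-2.112, 0.219, 2.111]
contact_force: [-0.6, 0.1, -0.3]
opening: -0.0001
[-221.9 -427.5  243.8] [0.2 0.1 0.2] 16.43 [ 0.2735 -0.3492  0.2438]
```

View pics/d_side.png

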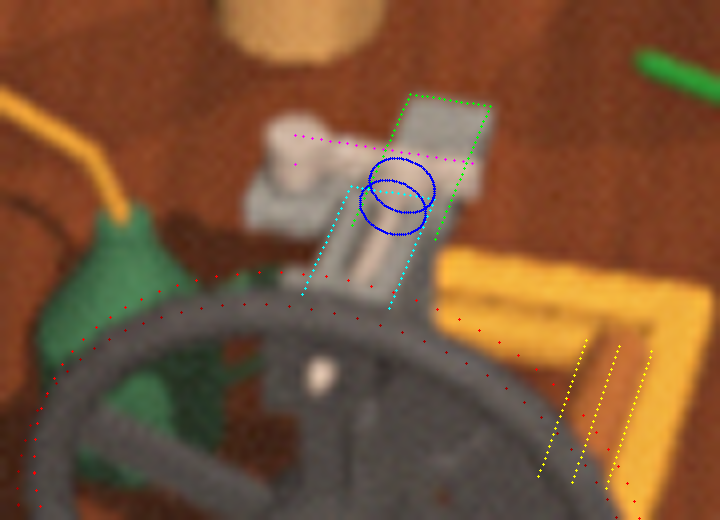

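View pics/d_top.png

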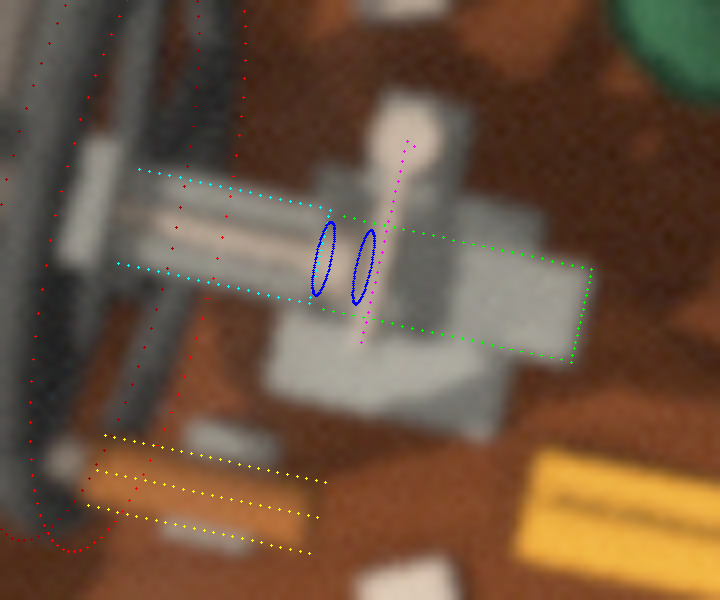

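View pics/top19.png

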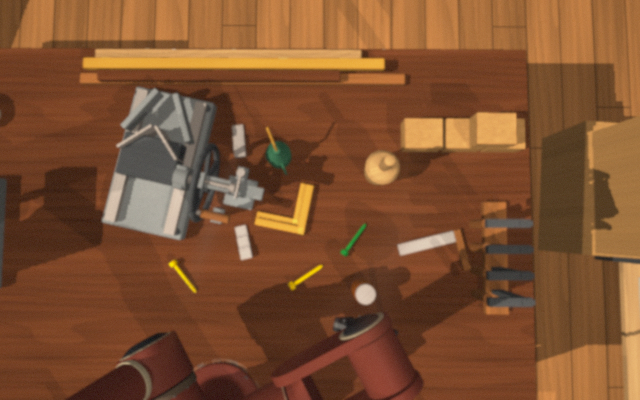

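```bash
python3 -c "
from station import ctrl
print(ctrl.finish_job())"
```

```text
the job is handed in; nothing more can be done
None
```

I did the job in the order asked and handed it in at about 16.4 s of the 53 s allowed. No verdict was reported.

- **Handle:** I pressed the crank handle down until it stopped moving. The wrist force rose to about 45 N with no further travel. In the final pictures the handle lies where it should at the stop, and the pin later went through the wheel's hole. The 45 N was fingertip pressure on the handle, over the 40 N set for the arm and gripper body but under the 120 N wrist limit.
- **Pin:** I pushed the steel pin in until it stopped firmly at about 25 N. The side picture shows its tip through the wheel's hole and its head against the bracket.
- **Keeper:** I swung the bar round until it stopped firmly at about 16 N. Both pictures show it lying across behind the pin's head. In the top picture its angle read about 0.04 rad off the expected line, which I put down to measurement error.
- **Bystanders:** In the final top picture the other things on the bench appear unmoved, and the robot stands clear.

**Checks that disagreed:**
- The visible fingertips sat about 26 mm higher than the reported TCP. I first took this for a sideways offset, so two early presses missed the handle. After I corrected for height, the contacts came where expected.
- The two cameras disagreed by 2–5 mm on the trimmer's position, so I relied on force to find each stop.

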